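# Lay the second course of packing blocks in running bond

## Task

Swing the hold-down arm of the packing plate up and back over its balance point so that it rests open by itself. Then take the two full-length spare blocks from the tray and lay them flat as a second course on the row of three, in running bond: each centred over a joint, half its length on either block below, flush with the sides of the row and butted end to end (no more than a few millimetres apart). Set each block down rather than dropping it, and leave the bottom row, the half-length block and everything else where they are.

Things in the scene. Friction and masses are not known exactly. Their poses are not given: they have to be found in the camera images.
- plate: Dark steel packing plate fixed to the bench, 200 mm (its x) by 232 mm (its y), 10 mm thick; origin at the centre of its underside, on the bench. The row of three blocks stands on it along its y, with the row's centre line at plate x = -20 mm. Two grey hinge cheeks (54 mm high above the bench, 40 mm apart over their outsides) stand at plate x = +42 to +68 mm, y = 0. Free of obstruction in front of (-x) and beside the row.
- holddown (a joint): Hinge of the hold-down arm: 0 = closed, the arm lying level across the top of the row's middle block (1.5 mm above it) towards plate -x; grows as the arm swings up and back; about 1.57 = upright (balance point: before it the arm falls shut, past it the arm falls open); 2.4 = fully open against its stop, leaning back over plate +x. Turns freely with slight damping; the arm weighs 160 g. Closed, it is in the way of the second course.
- holddown_grip (a point): Centre of the arm's grip: a black cylinder 18 mm thick and 40 mm long, lying along plate y across the end of the arm; it can be pinched by its two ends from above and turns between the fingers. Closed, it hangs 50 mm in front (plate -x) of the row's centre line, 45 mm above the bench, 33 mm clear of the row's side face to its centre. The arm itself is a steel bar 14 mm wide and 8 mm thick.
- holddown_hinge (a point): Point on the axis of the hold-down hinge (the axis is plate y), fixed at plate x = +55 mm, y = 0, 42 mm above the bench; the grip's centre lies 125 mm from it.
- base_left: Loose block of the bottom row, at the plate's +y end; a full-length block, 72 mm long along its own y, 34 mm wide along its x, 26 mm high, bare aluminium with three dark drilled holes in a line on top, edges barely rounded; origin at the centre of its underside, z up. It stands on the plate, so its top is 36 mm above the bench.
- base_mid: Loose middle block of the bottom row, under the hold-down arm; a full-length block, 72 mm long along its own y, 34 mm wide along its x, 26 mm high, bare aluminium with three dark drilled holes in a line on top, edges barely rounded; origin at the centre of its underside, z up. The row's blocks have about 1 mm between their ends, so the joints lie 36.5 mm either side of this block's origin along its y.
- base_right: Loose block of the bottom row, at the plate's -y end; a full-length block, 72 mm long along its own y, 34 mm wide along its x, 26 mm high, bare aluminium with three dark drilled holes in a line on top, edges barely rounded; origin at the centre of its underside, z up.
- tray: White shallow tray fixed to the bench, 240 mm (its x) by 270 mm (its y), rim 12 mm above the bench, walls and floor 3 mm thick; origin at the centre of its underside. Holds the two spare blocks, the half-length block and the bush in any order.
- spare_a: Loose full-length spare block lying in the tray; a full-length block, 72 mm long along its own y, 34 mm wide along its x, 26 mm high, bare aluminium with three dark drilled holes in a line on top, edges barely rounded; origin at the centre of its underside, z up. Weighs 120 to 240 g.
- spare_b: Loose full-length spare block lying in the tray; a full-length block, 72 mm long along its own y, 34 mm wide along its x, 26 mm high, bare aluminium with three dark drilled holes in a line on top, edges barely rounded; origin at the centre of its underside, z up. Weighs 120 to 240 g.
- half_block: Half-length block in the tray, not wanted: 36 mm long (y), 34 mm wide, 26 mm high, one hole on top; origin at the centre of its underside.
- bush: Steel bush standing in the tray, not wanted: ring 34 mm across, 16 mm bore, 30 mm high; origin at the centre of its underside.
- screwdriver: Screwdriver with yellow handle, 180 mm long, lying on the bench behind the plate and tray; a bystander.
- collet: Black cylinder 26 mm across, 34 mm high, standing on the bench behind the plate and tray; a bystander.
- parts_tin: Open aluminium tin of small parts, 80 by 170 mm, 28 mm high, at the back of the bench; a bystander.
- spray_a: White spray can with blue label, 66 mm across, 190 mm high, to the left; a bystander.
- spray_b: White spray can, 66 mm across, 190 mm high, to the right; a bystander.
Mind the look-alikes: they are no part of the job. What is shaped like the spare_b but turquoise is not meant. What is shaped like the base_left but blue is not meant.

How it is judged (in metres and radians):
On the way, in this order (a step that is already met when the one before it is completed fails the run):
1. the hold-down arm rests open by itself, untouched (value of joint holddown above 2.2 rad and velocity of joint holddown below 0.05 rad/s and contact force between the fingers and holddown below 0.1 N), for 0.2 s.
2. one spare block is laid over a joint of the row (((y of spare_a in the frame of base_mid between 0.0305 and 0.0425 m and x of spare_a in the frame of base_mid between -0.005 and 0.005 m and z of spare_a in the frame of base_mid between 0.024 and 0.028 m and angle between the y axis of spare_a and the y axis of base_mid, either way round below 0.08 rad and angle between spare_a's own z axis and vertical below 0.05 rad and linear speed of spare_a below 0.01 m/s) or (y of spare_a in the frame of base_mid between -0.0425 and -0.0305 m and x of spare_a in the frame of base_mid between -0.005 and 0.005 m and z of spare_a in the frame of base_mid between 0.024 and 0.028 m and angle between the y axis of spare_a and the y axis of base_mid, either way round below 0.08 rad and angle between spare_a's own z axis and vertical below 0.05 rad and linear speed of spare_a below 0.01 m/s) or (y of spare_b in the frame of base_mid between 0.0305 and 0.0425 m and x of spare_b in the frame of base_mid between -0.005 and 0.005 m and z of spare_b in the frame of base_mid between 0.024 and 0.028 m and angle between the y axis of spare_b and the y axis of base_mid, either way round below 0.08 rad and angle between spare_b's own z axis and vertical below 0.05 rad and linear speed of spare_b below 0.01 m/s) or (y of spare_b in the frame of base_mid between -0.0425 and -0.0305 m and x of spare_b in the frame of base_mid between -0.005 and 0.005 m and z of spare_b in the frame of base_mid between 0.024 and 0.028 m and angle between the y axis of spare_b and the y axis of base_mid, either way round below 0.08 rad and angle between spare_b's own z axis and vertical below 0.05 rad and linear speed of spare_b below 0.01 m/s))), for 0.2 s.
At the end, for the whole second after the job is handed in: Arm rests open (joint over 2.2). Spares lie flat and still on the row, one per joint: within 6 mm of centred along it, 5 mm of flush sideways, 0.08 rad of parallel, gap between them under 5 mm. Bottom blocks within 6 mm of their start and 0.06 rad of the plate (value of joint holddown above 2.2 rad and velocity of joint holddown below 0.05 rad/s and (((y of spare_a in the frame of base_mid between 0.0305 and 0.0425 m and x of spare_a in the frame of base_mid between -0.005 and 0.005 m and z of spare_a in the frame of base_mid between 0.024 and 0.028 m and angle between the y axis of spare_a and the y axis of base_mid, either way round below 0.08 rad and angle between spare_a's own z axis and vertical below 0.05 rad and linear speed of spare_a below 0.01 m/s) and (y of spare_b in the frame of base_mid between -0.0425 and -0.0305 m and x of spare_b in the frame of base_mid between -0.005 and 0.005 m and z of spare_b in the frame of base_mid between 0.024 and 0.028 m and angle between the y axis of spare_b and the y axis of base_mid, either way round below 0.08 rad and angle between spare_b's own z axis and vertical below 0.05 rad and linear speed of spare_b below 0.01 m/s)) or ((y of spare_a in the frame of base_mid between -0.0425 and -0.0305 m and x of spare_a in the frame of base_mid between -0.005 and 0.005 m and z of spare_a in the frame of base_mid between 0.024 and 0.028 m and angle between the y axis of spare_a and the y axis of base_mid, either way round below 0.08 rad and angle between spare_a's own z axis and vertical below 0.05 rad and linear speed of spare_a below 0.01 m/s) and (y of spare_b in the frame of base_mid between 0.0305 and 0.0425 m and x of spare_b in the frame of base_mid between -0.005 and 0.005 m and z of spare_b in the frame of base_mid between 0.024 and 0.028 m and angle between the y axis of spare_b and the y axis of base_mid, either way round below 0.08 rad and angle between spare_b's own z axis and vertical below 0.05 rad and linear speed of spare_b below 0.01 m/s))) and horizontal distance between spare_a and spare_b below 0.077 m and distance of each of base_left, base_mid, base_right from where it was at the start of the episode below 0.006 m and angle between the y axis of each of base_left, base_mid, base_right and the y axis of plate, either way round below 0.06 rad); the robot touches nothing.
It fails at once if a spare block is let go more than 12 mm above its seat over the row ((contact force between the fingers and spare_a below 0.05 N and z of spare_a in the frame of base_mid above 0.038 m and horizontal distance between spare_a and base_mid below 0.1 m) or (contact force between the fingers and spare_b below 0.05 N and z of spare_b in the frame of base_mid above 0.038 m and horizontal distance between spare_b and base_mid below 0.1 m)).
It fails at once if a thing that is not part of the job (half-length block, bush, screwdriver, collet, tin, spray cans) is moved more than 30 mm (distance of any of half_block, bush, screwdriver, collet, parts_tin, spray_a, spray_b from where it was at the start of the episode above 0.03 m).
It also fails if it takes over 64 s, if anything falls off the work surface, if the arm or the gripper's body presses on something with over 40 N, if the wrist force passes 120 N, or if a joint passes its speed limit or range.

## Robot

A 6-joint arm with a two-finger parallel gripper is mounted at the origin on the work surface. World frame = base frame: x ahead of the robot, y to its left, z up, the work surface at z = 0. Lengths are in mm, angles in rad, forces in N, time in s.
With the tool pointing down it reaches from about 350 to 775 mm from the base axis. Payload 7.3 kg.
Tool frame: the origin (TCP) lies midway between the tips of the shut fingers; the grasp point (between the pads) lies 19 mm behind it; x points along the fingers, z is the direction in which the jaws open and shut, and the axes are right-handed (so a half turn about x gives the same grasp; the last joint's range is limited). The gripper opens to 92 mm and grips with 3 to 60 N. Pads are 19 mm wide; open, the fingers measure 130 mm over their backs; the gripper's body (75 mm by 190 mm) begins 47 mm behind the grasp point.
Start: joints at [1.172, 0.342, 1.524, -0, 1.275, -0.146], TCP at [131.295, 508.337, 226.741] pointing down, gripper open.
Joint ranges: [-2.53, 2.53], [-0.77, 2.02], [0.04, 2.7], [-1, 4.14], [0.28, 2.66], [-3.11, 3.11]. Speed limits (rad/s): [2.57, 2.57, 3.14, 3.14, 3.14, 3.14].

## Interface

Orientations are given as [roll, pitch, yaw] about the fixed x, y, z axes, in that order (R = Rz(yaw) Ry(pitch) Rx(roll)).
In Python, from plant import monitor, optics, close_job gives the robot as it stands.
- The arm moves only by the tool send_rows, never from a script. Its argument "commands" is a list that holds one entry, the list of rows, each a list of 5 numbers: the shift along the tool's x, y, z in m, then the turn about the tool's x in degrees, then the finger opening in m, from 0 to 0.0918. A call has 1 to 10 rows; each row shifts and turns the pose as measured when the row begins, along the tool's axes as they then stand; what a row does not reach is not made up. A row lasts 1/12 s, in which the tool goes at most 41.7 mm and 7.16 degrees, less where a joint would pass 70% of its speed; a pose out of reach is approached as far as the arm can. A call with a gripper value outside its range is refused whole. The fingers move at their own pace and stop on an object; the grip force is fixed at half the most. Time passes only in rows, so rows that do not move let the fingers close. It gives the time, the measured TCP pose, the force and the opening at its end, in the units of the state.
- monitor.get_obs(): the state, without advancing time (a new reading comes with each control period).
- optics.capture(name): name is "scene" or "side" or "wrist"; returns a dict with "color" (400x640x3 uint8, blue, green, red), "camera_matrix" (3x3 intrinsics, pixels), "camera_from_world" (4x4, takes a point from world to camera coordinates); the wrist camera has in their place "T_tool_cam" (4x4, takes a point from camera to tool coordinates, whose origin is the TCP and whose axes are the tool frame's). Camera axes: x right, y down, z forward; pixel columns grow to the right and rows downward; lengths in mm; the calibration is good to about 2 mm. A picture is of the moment at which its call begins: read the wrist's pose just before it. There is no depth.
- close_job(): hands the job in, once; it reports no verdict.
The state is a dict: "time": time; "joint_positions": joint angles; "dq": joint speeds; "tau": joint torques, N m; "tool_pos": TCP position; "tcp_rot": TCP orientation; "contact_force": force on the tool from outside, world axes, zero at the start; "moment": the same for the moment, N m; "grip_width": finger opening in mm.
Only numpy, scipy, OpenCV 4.12 (cv2) and the standard library are available. Lean on these libraries where they do the work, as an engineer would, in place of code of your own. Each camera call takes 0.05 s, during which the arm holds its last target.

## Working session

There is one attempt and no reset: what is moved stays moved. The work goes in short steps, Python scripts to look and compute and a tool call to move; the robot and the scene stay as the last step left them, time stands still between calls to the robot, and variables do not carry over. Pictures are saved under pics/ and viewed, and the job is handed in when it is done.

Besides the shell and the picture viewer there is one more tool, called after "Call:" as name([rows], argument=value, ...), one row to a line, values as JSON. send_rows: Moves the arm, as the interface text tells. Its arguments: {"type":"object","properties":{"commands":{"type":"array","items":{"type":"array","items":{"type":"array","items":{"type":"number"}}}}},"required":["commands"]}

```bash
mkdir -p pics; python3 - <<'E'
from plant import monitor, optics
import cv2
print(monitor.get_obs())
for n in ["scene","side","wrist"]:
    d=optics.capture(n); cv2.imwrite(f"pics/{n}0.png",d["color"])
    print(n,d["camera_matrix"].tolist(), {k:d[k].round(4).tolist() for k in d if k in("camera_from_world","T_tool_cam")})
E
```

```text
{'time': 0.0, 'joint_positions': array([ 1.17199493e+00,  3.42692902e-01,  1.52502142e+00, -1.38532015e-05,
        1.27541374e+00, -1.46009772e-01]), 'dq': array([ 0.00065652, -0.00038466,  0.00247104, -0.00032116,  0.00184185,
       -0.00129505]), 'tau': array([ 1.33465786e-03, -4.31230474e+01, -2.44220960e+01,  7.18296412e-02,
        5.59654017e-02, -1.43762286e-04]), 'tool_pos': array([131.1312342 , 507.93103599, 226.05891228]), 'tcp_rot': array([ 3.00421035,  1.56926086, -1.96096621]), 'contact_force': array([-0.47470937,  1.08102384, -0.48119173]), 'moment': array([-0.01332799,  0.03574196, -0.00202207]), 'grip_width': 91.57433934541756}
scene [[400.3967714681987, 0.0, 321.51336880685085], [0.0, 400.3967714681987, 200.85918346446982], [0.0, 0.0, 1.0]] {'camera_from_world': [[-0.5619, 0.8271, 0.0167, 335.3245], [0.426, 0.3066, -0.8512, -175.2875], [-0.7091, -0.4712, -0.5245, 1460.8625], [0.0, 0.0, 0.0, 1.0]]}
side [[377.7301285306749, 0.0, 327.98370121541745], [0.0, 377.7301285306749, 200.21039827664256], [0.0, 0.0, 1.0]] {'camera_from_world': [[-0.8814, -0.4724, -0.0001, 507.4066], [-0.36, 0.6718, -0.6473, 248.0098], [0.3059, -0.5705, -0.7622, 1138.7699], [0.0, 0.0, 0.0, 1.0]]}
wrist [[307.24778792816363, 0.0, 314.9286530182866], [0.0, 307.24778792816363, 198.73511840020868], [0.0, 0.0, 1.0]] {'T_tool_cam': [[0.0006, -0.2798, 0.9601, -158.4978], [-0.001, -0.9601, -0.2798, 76.1825], [1.0, -0.0008, -0.0009, 0.2166], [0.0, 0.0, 0.0, 1.0]]}
```

View pics/scene0.png

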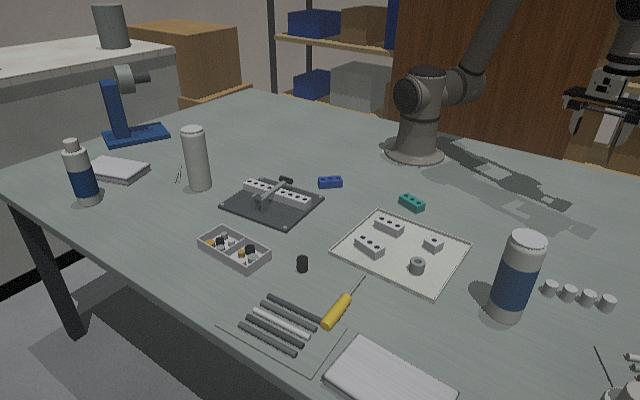

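View pics/side0.png

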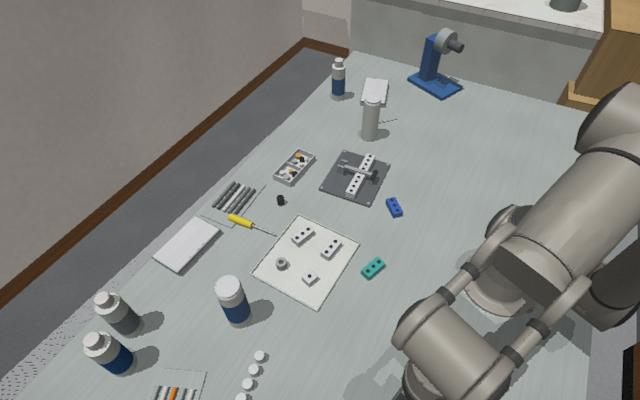

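View pics/wrist0.png

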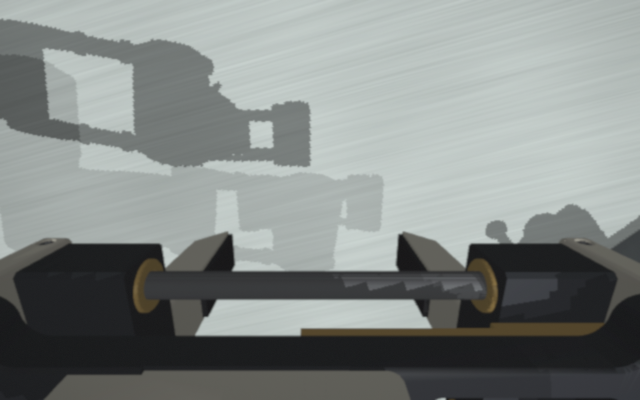

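The scene and side views show the plate with the row at about (265,200) in scene and (357,177) in side. The tray, with two spares, the half block and the bush, is at about (400,250) and (305,262). I'll enlarge these areas.

```bash
cat > h.py <<'E'
import numpy as np, cv2
from plant import monitor, optics
from scipy.spatial.transform import Rotation as R
def pose():
    o=monitor.get_obs(); T=np.eye(4); T[:3,:3]=R.from_euler('xyz',o['tcp_rot']).as_matrix(); T[:3,3]=o['tool_pos']; return T,o
def cap(name,save=None):
    T,o=pose(); d=optics.capture(name)
    W=d["camera_from_world"] if name!="wrist" else np.linalg.inv(T@d["T_tool_cam"])
    if save: cv2.imwrite(f"pics/{save}.png",d["color"]); np.savez(f"{save}.npz",K=d["camera_matrix"],W=W)
    return d["color"],d["camera_matrix"],W
def back(K,W,uv,z):
    uv=np.atleast_2d(uv).astype(float); out=[]
    C=np.linalg.inv(W)
    for u,v in uv:
        r=C[:3,:3]@np.linalg.inv(K)@[u,v,1]; c=C[:3,3]; out.append(c+r*(z-c[2])/r[2])
    return np.array(out)
def proj(K,W,P):
    P=np.atleast_2d(P); q=(W[:3,:3]@P.T).T+W[:3,3]; q=(K@q.T).T; return q[:,:2]/q[:,2:]
def crop(src,dst,x0,y0,w,h,s):
    im=cv2.imread(f"pics/{src}.png")[y0:y0+h,x0:x0+w]; cv2.imwrite(f"pics/{dst}.png",cv2.resize(im,None,fx=s,fy=s,interpolation=cv2.INTER_CUBIC))
def load(n):
    z=np.load(n+".npz"); return z["K"],z["W"]
E
python3 - <<'E'
from h import *
for n in["scene","side"]: cap(n,n+"0")
crop("scene0","c1",210,165,130,75,6)
crop("scene0","c2",320,190,160,115,5)
crop("side0","c3",310,140,90,75,8)
crop("side0","c4",245,205,120,110,5)
E
```

```text
(no output)
```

View pics/c1.png

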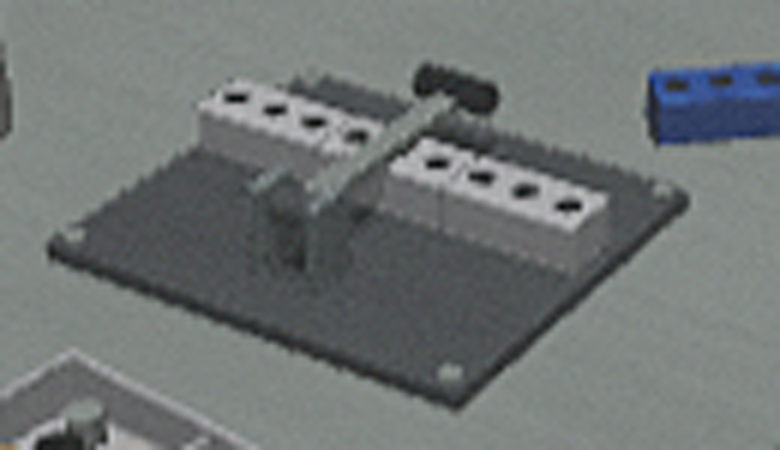

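View pics/c2.png

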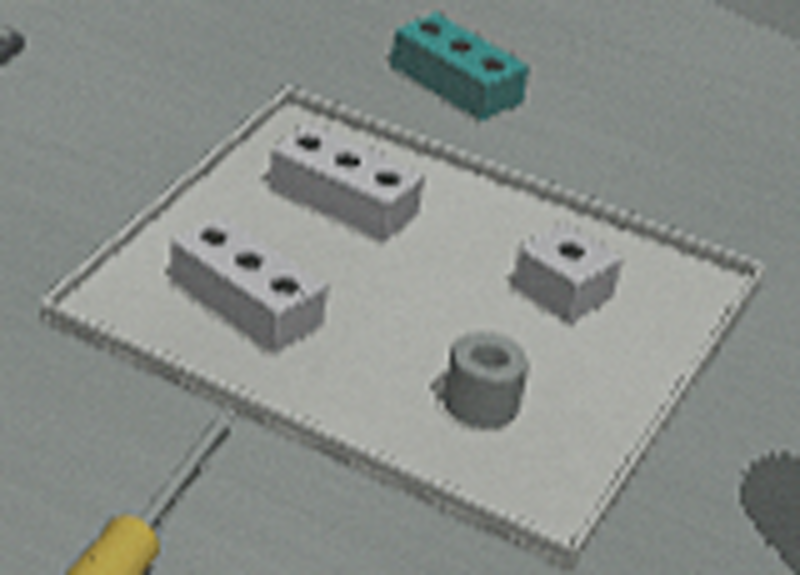

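View pics/c3.png

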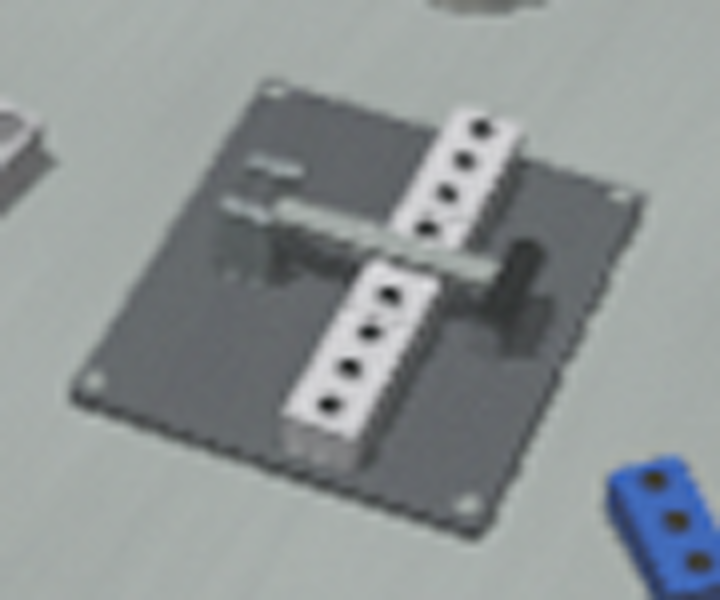

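The crops show the plate corners, the hole rows and the tray blocks clearly. The grip is at about c1 (457,87) and c3 (515,285). Next I back-project these points.

```bash
python3 - <<'E'
from h import *
def cp(p,x0,y0,s): return (np.array(p,float)+.5)/s-.5+[x0,y0]
K,W=load("scene0"); K2,W2=load("side0")
np.set_printoptions(precision=1,suppress=True)
print("plate scene",back(K,W,cp([(50,243),(688,195),(457,398)],210,165,6),10))
print("plate side",back(K2,W2,cp([(270,80),(645,193),(483,533),(75,392)],310,140,8),10))
hs=cp([(236,98),(275,110),(315,122),(357,135),(437,163),(481,177),(525,190),(569,206)],210,165,6)
print("holes scene",back(K,W,hs,36))
hs=cp([(482,128),(465,160),(447,192),(428,228),(390,295),(369,331),(349,367),(330,404)],310,140,8)
print("holes side",back(K2,W2,hs,36))
print("spares scene",back(K,W,cp([(308,143),(347,160),(387,178),(213,237),(248,261),(285,286),(571,250)],320,190,5),29))
print("grip",back(K,W,cp([(457,87)],210,165,6),45),back(K2,W2,cp([(515,278)],310,140,8),45))
E
```

```text
plate scene [[ 673.6 -297.9   10. ]
 [ 463.9  -80.9   10. ]
 [ 659.8  -67.5   10. ]]
plate side [[ 668.3 -302.4   10. ]
 [ 472.9 -315.6   10. ]
 [ 454.9  -84.7   10. ]
 [ 652.1  -73.    10. ]]
holes scene [[ 553.6 -290.1   36. ]
 [ 551.4 -266.4   36. ]
 [ 549.  -242.6   36. ]
 [ 546.8 -217.8   36. ]
 [ 545.1 -169.9   36. ]
 [ 543.2 -145.1   36. ]
 [ 540.6 -121.2   36. ]
 [ 540.1  -96.2   36. ]]
holes side [[ 551.3 -293.7   36. ]
 [ 549.3 -269.7   36. ]
 [ 547.8 -245.8   36. ]
 [ 545.7 -219.9   36. ]
 [ 542.8 -172.5   36. ]
 [ 541.6 -147.6   36. ]
 [ 539.9 -123.5   36. ]
 [ 537.7  -99.6   36. ]]
spares scene [[491.9 116.   29. ]
 [494.2 139.5  29. ]
 [497.  163.3  29. ]
 [592.1 115.6  29. ]
 [599.1 138.6  29. ]
 [606.  162.   29. ]
 [500.6 262.   29. ]]
grip [[ 493.6 -198.5   45. ]] [[ 494.2 -200.8   45. ]]
```

View pics/c4.png

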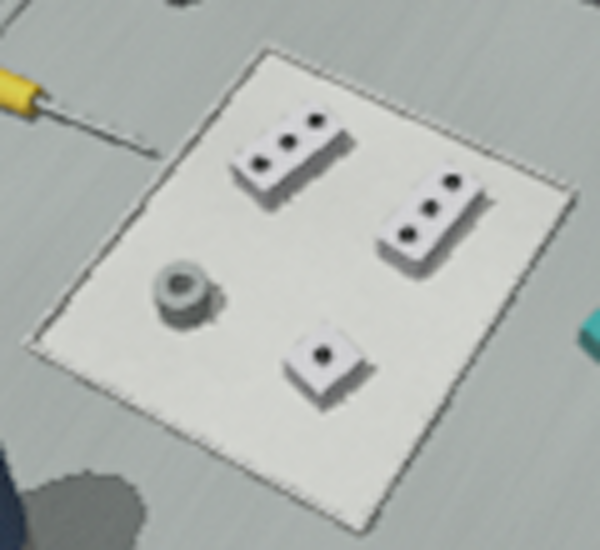

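```bash
cat >> h.py <<'E'
np.set_printoptions(precision=2,suppress=True)
def plan(target,zdir=None):
    """target TCP (mm), zdir world xy angle (rad) of tool z (mod pi). prints total tool shift after/before turn"""
    T,o=pose(); Rm=T[:3,:3]
    d=np.array(target)-T[:3,3]
    print("t",o['time'].__round__(2),"tcp",T[:3,3],"q",o['joint_positions'],"F",o['contact_force'],"w",round(o['grip_width'],1))
    print("tool x",Rm[:,0],"z angle",np.arctan2(Rm[1,2],Rm[0,2]),"world d",d)
    print("shift in present tool axes mm",Rm.T@d)
    if zdir is not None:
        a=np.arctan2(Rm[1,2],Rm[0,2]); 
        # turn about tool x (down): positive turn lowers the world angle
        for k in(-1,0,1,2):
            t=-(zdir+k*np.pi-a); t=(t+np.pi)%(2*np.pi)-np.pi
            if k in(0,1): print("turn deg option",np.degrees(t))
c=np.array([545.4,-195.1]); yaw=0.0697
px=np.array([np.cos(yaw),np.sin(yaw)]); py=np.array([-np.sin(yaw),np.cos(yaw)])
def plate(x,y): return c+px*(x+20)+py*y   # plate coords, xy
E
python3 - <<'E'
from h import *
g=plate(-70,0); print(g)
plan([*g,190],np.pi/2+yaw)
E
```

```text
[ 495.52 -198.58]
t 0.25 tcp [131.23 508.16 226.41] q [ 1.17  0.34  1.52 -0.    1.28 -0.15] F [-0.06 -0.35 -0.46] w 91.5
tool x [-0. -0. -1.] z angle 1.3180118983553317 world d [ 364.29 -706.75  -36.41]
shift in present tool axes mm [  36.76 -529.47 -593.15]
turn deg option -18.476996708275685
turn deg option 161.5230032917243
```

Call:
send_rows([
  [[0, 0, 0, -6.5, 0.06], [0, 0, 0, -6.5, 0.06], [0, 0, 0, -5.5, 0.06]],
])

```text
time: 0.5
tool_pos: [131.1, 507.9, 225.9]
tcp_rot: [2.631, 1.569, -2.001]
contact_force: [0.1, 0.2, 0.3]
grip_width: 76.1
```

```bash
python3 - <<'E'
from h import *
plan([450,180,230],np.pi/2+yaw)
E
```

```text
t 0.5 tcp [131.09 507.94 225.94] q [ 1.17  0.34  1.53  0.    1.28 -0.48] F [0.07 0.18 0.27] w 76.1
tool x [-0. -0. -1.] z angle 1.6510482212810353 world d [ 318.91 -327.94    4.06]
shift in present tool axes mm [  -3.78 -291.59 -352.45]
turn deg option 0.6045790199231242
turn deg option -179.39542098007686
```

Call:
send_rows([
  [[0, -0.029, -0.029, 0, 0.06], [0, -0.029, -0.029, 0, 0.06], [0, -0.029, -0.029, 0, 0.06], [0, -0.029, -0.029, 0, 0.06], [0, -0.029, -0.029, 0, 0.06], [0, -0.029, -0.029, 0, 0.06], [0, -0.029, -0.029, 0, 0.06], [0, -0.029, -0.029, 0, 0.06], [0, -0.029, -0.029, 0, 0.06], [0, -0.029, -0.029, 0, 0.06]],
])

```text
time: 1.33
tool_pos: [447.0, 243.1, 224.7]
tcp_rot: [0.878, 1.569, 2.551]
contact_force: [0.4, 0.7, 0.0]
grip_width: 59.8
```

```bash
python3 - <<'E'
from h import *
plan([*plate(-70,0),160],np.pi/2+yaw)
cap("wrist","w1")
E
```

```text
t 1.33 tcp [447.05 243.09 224.73] q [ 0.35  0.31  1.57  0.    1.26 -1.33] F [0.42 0.73 0.02] w 59.8
tool x [-0.  0. -1.] z angle 1.6731130251007083 world d [  48.47 -441.67  -64.73]
shift in present tool axes mm [  64.09   -3.22 -444.41]
turn deg option 1.8687991545744944
turn deg option -178.1312008454255
```

View pics/w1.png

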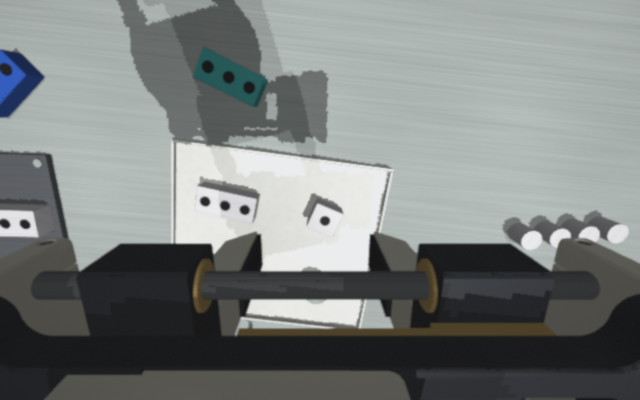

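The wrist view shows spare 1's holes at about (205,201), (225,206) and (245,210), the half block at (324,220) and the plate at the left edge. I'll cross-check spare 1 and keep moving.

```bash
python3 - <<'E'
from h import *
K,W=load("w1"); print(back(K,W,[(205,201.5),(225,206),(245,210.5)],29))
E
```

```text
[[490.39 115.02  29.  ]
 [493.66 139.07  29.  ]
 [496.96 163.33  29.  ]]
```

Call:
send_rows([
  [[0.003, 0, -0.04, 1.0, 0.06], [0.003, 0, -0.04, 0.9, 0.06], [0.003, 0, -0.04, 0, 0.06], [0.003, 0, -0.04, 0, 0.06], [0.003, 0, -0.04, 0, 0.06], [0.003, 0, -0.04, 0, 0.06], [0.003, 0, -0.04, 0, 0.06], [0.003, 0, -0.04, 0, 0.06], [0.003, 0, -0.04, 0, 0.06], [0.003, 0, -0.04, 0, 0.06]],
])

```text
time: 2.22
tool_pos: [480.5, -166.6, 193.2]
tcp_rot: [-1.398, 1.566, 0.24]
contact_force: [1.4, -0.1, -0.5]
grip_width: 59.8
```

```bash
python3 - <<'E'
from h import *
plan([*plate(-70,0),130],np.pi/2+yaw)
cap("wrist","w2")
E
```

```text
t 2.22 tcp [ 480.45 -166.57  193.22] q [-0.49  0.34  1.63  0.    1.17 -2.13] F [ 1.4  -0.14 -0.53] w 59.8
tool x [ 0.01  0.   -1.  ] z angle 1.6378163684847835 world d [ 15.07 -32.02 -63.22]
shift in present tool axes mm [ 63.26 -12.56 -33.01]
turn deg option -0.15355030044049514
turn deg option 179.84644969955954
```

View pics/w2.png

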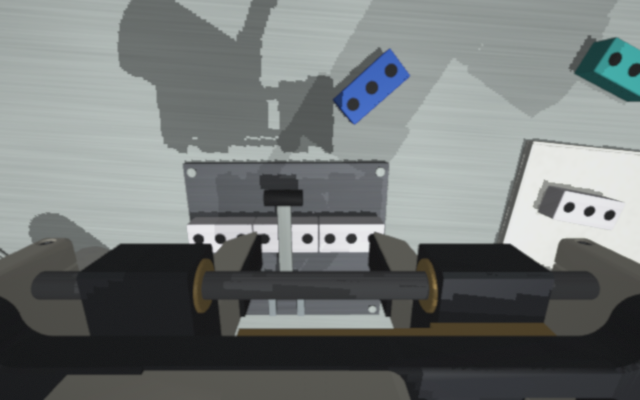

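The wrist view shows the grip at about (283,198) and the row holes at about (199..351,239). The row joints are at columns 319 and 252.

```bash
python3 - <<'E'
from h import *
K,W=load("w2"); print(back(K,W,[(199,239),(220,239),(307,239),(329,239),(351,238.5)],36)); print("grip",back(K,W,[(283,197)],54), "edges front",back(K,W,[(200,222),(380,222)],36)); print("joints",back(K,W,[(252.5,252),(319,251)],36))
for y in(-36.5,36.5):print(plate(-37,y))
for y in (-97,-73,24,49,-24,73,97): print(plate(-20,y))
E
```

```text
[[ 552.28 -290.88   36.  ]
 [ 550.74 -267.55   36.  ]
 [ 544.39 -170.88   36.  ]
 [ 542.78 -146.42   36.  ]
 [ 540.57 -122.03   36.  ]]
grip [[ 492.08 -197.74   54.  ]] edges front [[ 531.9  -288.96   36.  ]
 [ 518.97  -92.27   36.  ]]
joints [[ 564.32 -231.31   36.  ]
 [ 558.17 -156.52   36.  ]]
[ 530.98 -232.7 ]
[ 525.9  -159.87]
[ 552.16 -291.86]
[ 550.48 -267.92]
[ 543.73 -171.16]
[ 541.99 -146.22]
[ 547.07 -219.04]
[ 540.32 -122.28]
[538.64 -98.34]
```

Wrist and external cameras agree to under 1 mm. Next I move above the grip and descend.

Call:
send_rows([
  [[0.02, -0.006, -0.016, 0, 0.065], [0.02, -0.006, -0.016, 0, 0.065], [0, 0, 0, 0, 0.065], [0, 0, 0, 0, 0.065]],
])

```text
time: 2.6
tool_pos: [495.2, -210.3, 151.5]
tcp_rot: [-2.147, 1.563, -0.522]
contact_force: [-0.8, 0.7, 0.1]
grip_width: 65.1
```

```bash
python3 - <<'E'
from h import *
plan([*plate(-70,0),27],np.pi/2+yaw)
E
```

```text
t 2.6 tcp [ 495.15 -210.28  151.47] q [-0.54  0.43  1.61  0.    1.09 -2.17] F [-0.76  0.72  0.11] w 65.1
tool x [ 0.01 -0.   -1.  ] z angle 1.6251802682228813 world d [   0.37   11.69 -124.47]
shift in present tool axes mm [124.43  -0.23  12.16]
turn deg option -0.877545514951633
turn deg option 179.12245448504837
```

Call:
send_rows([
  [[0.03, 0, 0.006, -0.9, 0.065], [0.03, 0, 0.006, 0, 0.065], [0.02, 0, 0, 0, 0.065], [0.008, 0, 0, 0, 0.065], [0, 0, 0, 0, 0.065], [0, 0, 0, 0, 0.065]],
])

```text
time: 3.1
tool_pos: [497.4, -193.6, 66.6]
tcp_rot: [-2.11, 1.557, -0.465]
contact_force: [-0.1, 0.5, -0.1]
grip_width: 65.2
```

```bash
python3 - <<'E'
from h import *
plan([*plate(-70,0),27],np.pi/2+yaw)
cap("wrist","w3")
E
```

```text
t 3.1 tcp [ 497.39 -193.56   66.57] q [-0.52  0.53  1.72  0.    0.88 -2.16] F [-0.11  0.47 -0.13] w 65.2
tool x [ 0.01 -0.01 -1.  ] z angle 1.6453649264195076 world d [ -1.87  -5.02 -39.57]
shift in present tool axes mm [39.57  2.72 -4.58]
turn deg option 0.27895021062918424
turn deg option -179.72104978937082
```

View pics/w3.png

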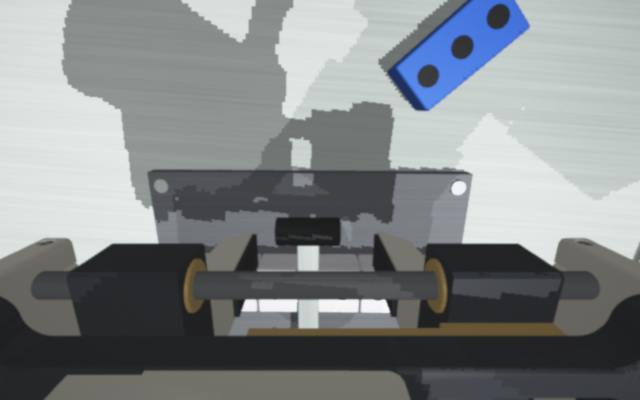

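The wrist view shows the grip at columns 275 to 341 (centre about (308,232)), between the fingers and needing about a 5 mm shift, as computed.

```bash
python3 - <<'E'
from h import *
K,W=load("w3"); print(back(K,W,[(308,219)],52),back(K,W,[(308,232)],53),back(K,W,[(308,245)],48),plate(-70,0))
E
```

```text
[[ 484.81 -198.57   52.  ]] [[ 492.76 -198.01   53.  ]] [[ 503.71 -197.42   48.  ]] [ 495.52 -198.58]
```

Call:
send_rows([
  [[0.012, 0.003, -0.005, 0, 0.065], [0.012, 0, 0, 0, 0.065], [0.008, 0, 0, 0, 0.065], [0.002, 0, 0, 0, 0.065], [0, 0, 0, 0, 0.065], [0, 0, 0, 0, 0.065]],
])

```text
time: 3.65
tool_pos: [500.6, -201.1, 40.3]
tcp_rot: [-2.138, 1.541, -0.491]
contact_force: [1.5, -0.2, 0.4]
grip_width: 65.3
```

```bash
python3 - <<'E'
from h import *
plan([*plate(-70,0),27],np.pi/2+yaw)
E
```

```text
t 3.65 tcp [ 500.58 -201.07   40.28] q [-0.52  0.57  1.73  0.    0.8  -2.17] F [ 1.5  -0.22  0.38] w 65.3
tool x [ 0.03 -0.01 -1.  ] z angle 1.646476913215046 world d [ -5.06   2.49 -13.28]
shift in present tool axes mm [13.11  5.18  3.07]
turn deg option 0.34266236088781576
turn deg option -179.65733763911217
```

Call:
send_rows([
  [[0.006, 0.003, 0.002, 0, 0.065], [0.004, 0.001, 0.001, 0, 0.065], [0.002, 0, 0, 0, 0.065], [0, 0, 0, 0, 0.065], [0, 0, 0, 0, 0.065]],
])

```text
time: 4.07
tool_pos: [497.1, -198.6, 28.8]
tcp_rot: [-2.139, 1.538, -0.493]
contact_force: [-0.3, 0.4, -0.7]
grip_width: 65.2
```

```bash
python3 - <<'E'
from h import *
plan([*plate(-70,0),27],np.pi/2+yaw)
cap("wrist","w4"); cap("side","s4"); crop("s4","s4c",310,120,100,90,6)
E
```

```text
t 4.07 tcp [ 497.13 -198.58   28.79] q [-0.52  0.59  1.76  0.    0.77 -2.17] F [-0.3   0.37 -0.66] w 65.2
tool x [ 0.03 -0.02 -1.  ] z angle 1.646554059713333 world d [-1.61 -0.01 -1.79]
shift in present tool axes mm [1.74 1.65 0.15]
turn deg option 0.34708252964387065
turn deg option -179.65291747035613
```

View pics/w4.png

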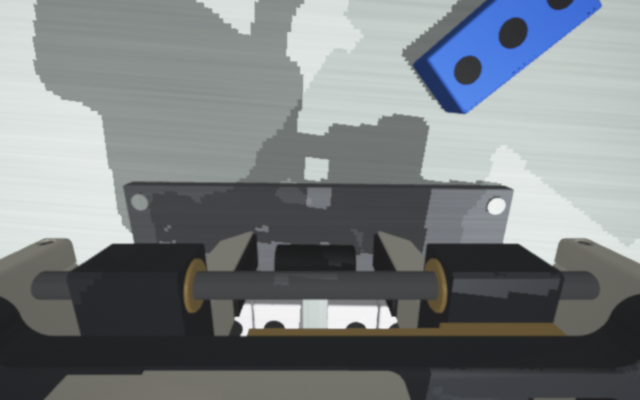

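View pics/s4c.png

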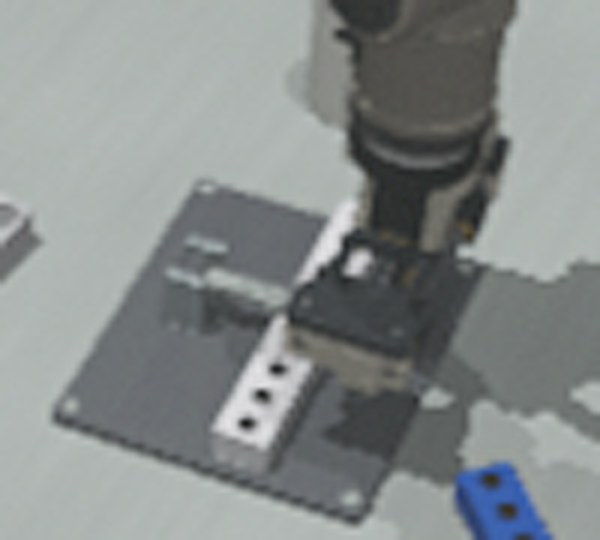

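The grip (columns 275 to 355) sits between the pads (255 to 375), so I close.

Call:
send_rows([
  [[0.001, 0.0015, 0, 0, 0.035], [0, 0, 0, 0, 0.035], [0, 0, 0, 0, 0.035], [0, 0, 0, 0, 0.035], [0, 0, 0, 0, 0.035]],
])

```text
time: 4.58
tool_pos: [495.8, -198.7, 28.0]
tcp_rot: [-2.128, 1.538, -0.482]
contact_force: [-0.3, 0.1, -0.2]
grip_width: 39.5
```

```bash
python3 - <<'E'
from h import *
plan([*plate(-70,0),27],np.pi/2+yaw)
T,o=pose()
Rm=T[:3,:3]
# arc way-points in world, expressed in present tool axes as increments
hx=plate(55,0)
gp=T[:3,3]-Rm[:,0]*19
r0=np.array([(gp[:2]-hx)@px,gp[2]-42]);print("grasp rel hinge",r0, (gp[:2]-hx)@py)
a0=np.arctan2(r0[1],-r0[0]); rad=np.hypot(*r0); print(rad)
prev=None
for th in np.arange(0,2.31,0.115):
    a=a0+th; p=np.array([*(hx-px*rad*np.cos(a)),42+rad*np.sin(a)])
    if prev is not None: print(round(th,2),Rm.T@(p-prev),p)
    prev=p
E
```

```text
t 4.58 tcp [ 495.8  -198.74   27.97] q [-0.53  0.59  1.76  0.    0.76 -2.17] F [-0.31  0.05 -0.25] w 39.5
tool x [ 0.03 -0.02 -1.  ] z angle 1.6461298390014676 world d [-0.27  0.16 -0.97]
shift in present tool axes mm [0.95 0.29 0.2 ]
turn deg option 0.32277647327194614
turn deg option -179.67722352672806
grasp rel hinge [-125.27    4.96] 0.14867611867083227
125.36798803209197
0.12 [-14.29  -1.8   -0.26] [ 496.64 -198.5    61.3 ]
0.23 [-13.99  -3.42  -0.26] [ 499.67 -198.29   75.38]
0.34 [-13.51  -5.01  -0.26] [ 504.29 -197.97   89.03]
0.46 [-12.84  -6.53  -0.26] [ 510.44 -197.54  102.05]
0.58 [-12.01  -7.96  -0.26] [ 518.04 -197.01  114.28]
0.69 [-11.02  -9.28  -0.25] [ 526.99 -196.39  125.56]
0.8 [ -9.88 -10.49  -0.23] [ 537.17 -195.67  135.73]
0.92 [ -8.61 -11.55  -0.22] [ 548.44 -194.89  144.67]
1.04 [ -7.23 -12.46  -0.2 ] [ 560.67 -194.03  152.24]
1.15 [ -5.75 -13.21  -0.18] [ 573.68 -193.13  158.37]
1.27 [ -4.2  -13.78  -0.16] [ 587.31 -192.17  162.95]
1.38 [ -2.59 -14.17  -0.13] [ 601.37 -191.19  165.94]
1.5 [ -0.95 -14.38  -0.1 ] [ 615.68 -190.19  167.29]
1.61 [  0.71 -14.39  -0.08] [ 630.06 -189.19  166.98]
1.72 [  2.36 -14.22  -0.05] [ 644.3  -188.2   165.02]
1.84 [  3.97 -13.85  -0.02] [ 658.22 -187.22  161.44]
1.96 [  5.53 -13.3    0.01] [ 671.64 -186.29  156.28]
2.07 [  7.02 -12.58   0.04] [ 684.38 -185.4   149.61]
2.18 [  8.42 -11.69   0.07] [ 696.28 -184.57  141.52]
2.3 [  9.71 -10.65   0.1 ] [ 707.17 -183.81  132.11]
```

The grip is held (39.5 mm). I swing it in steps, replanning on the arc each time.

Call:
send_rows([
  [[-0.012, -0.001, 0, 0, 0.035], [-0.012, -0.002, 0, 0, 0.035], [-0.012, -0.003, 0, 0, 0.035], [-0.012, -0.004, 0, 0, 0.035], [-0.011, -0.005, 0, 0, 0.035]],
])

```text
time: 5.0
tool_pos: [510.8, -197.6, 86.4]
tcp_rot: [-2.105, 1.536, -0.46]
contact_force: [7.1, -0.6, -7.8]
grip_width: 39.6
```

```bash
cat > arc.py <<'E'
from h import *
def arc():
    T,o=pose(); Rm=T[:3,:3]; hx=plate(55,0); gp=T[:3,3]-Rm[:,0]*19
    r0=np.array([(gp[:2]-hx)@px,gp[2]-42]); a0=np.arctan2(r0[1],-r0[0])
    print("t",round(o['time'],2),"rel",r0,(gp[:2]-hx)@py,"rad",np.hypot(*r0),"theta",a0-.024,"F",o['contact_force'],"w",round(o['grip_width'],1),"toolx",Rm[:,0],"q",o['joint_positions'])
    prev=gp
    for i in range(1,9):
        a=a0+.1*i; p=np.array([*(hx-px*125.4*np.cos(a)),42+125.4*np.sin(a)]); print(round(a-.024,2),(Rm.T@(p-prev)).round(1)); prev=p
arc()
E
python3 arc.py
```

```text
t 5.0 rel [-110.26   63.4 ] 0.21706338404182368 rad 127.18938071939127 theta 0.49786538947661474 F [ 7.12 -0.59 -7.84] w 39.6 toolx [ 0.03 -0.02 -1.  ] q [-0.51  0.52  1.68  0.    0.91 -2.16]
0.6 [-9.4 -8.6 -0.4]
0.7 [-9.6 -8.1 -0.2]
0.8 [-8.7 -9.  -0.2]
0.9 [-7.8 -9.8 -0.2]
1.0 [ -6.8 -10.6  -0.2]
1.1 [ -5.7 -11.2  -0.1]
1.2 [ -4.5 -11.7  -0.1]
1.3 [ -3.3 -12.1  -0.1]
```

Call:
send_rows([
  [[-0.0085, -0.009, 0, 0, 0.035], [-0.009, -0.0085, 0, 0, 0.035], [-0.0085, -0.009, 0, 0, 0.035], [-0.0075, -0.01, 0, 0, 0.035], [-0.0065, -0.0105, 0, 0, 0.035]],
])

```text
time: 5.42
tool_pos: [549.4, -194.9, 127.9]
tcp_rot: [-2.572, 1.552, -0.928]
contact_force: [-3.5, -1.6, -0.7]
grip_width: 39.6
```

```bash
python3 arc.py
```

```text
t 5.42 rel [-71.21 104.9 ] 0.2594476997843105 rad 126.78449290983194 theta 0.9504173258028121 F [-3.53 -1.61 -0.67] w 39.6 toolx [ 0.01 -0.02 -1.  ] q [-0.47  0.53  1.51 -0.01  1.08 -2.11]
1.05 [ -5.2 -11.5  -0.4]
1.15 [ -5.3 -11.4  -0.1]
1.25 [ -4.1 -11.8  -0.1]
1.35 [ -2.9 -12.2  -0.1]
1.45 [ -1.7 -12.4  -0.1]
1.55 [ -0.5 -12.5  -0.1]
1.65 [  0.8 -12.5  -0. ]
1.75 [  2.  -12.4  -0. ]
```

Call:
send_rows([
  [[-0.005, -0.0115, 0, 0, 0.035], [-0.005, -0.0115, 0, 0, 0.035], [-0.004, -0.012, 0, 0, 0.035], [-0.003, -0.012, 0, 0, 0.035], [-0.002, -0.012, 0, 0, 0.035]],
])

```text
time: 5.83
tool_pos: [603.7, -191.1, 149.1]
tcp_rot: [2.858, 1.555, -1.781]
contact_force: [-2.4, -0.3, -1.3]
grip_width: 39.6
```

```bash
python3 arc.py
```

```text
t 5.83 rel [-16.48 126.12] 0.23234845127100537 rad 127.19231151140396 theta 1.416900518914398 F [-2.36 -0.27 -1.31] w 39.6 toolx [-0.   -0.02 -1.  ] q [-0.42  0.6   1.31 -0.02  1.22 -2.06]
1.52 [  0.7 -12.7  -0.3]
1.62 [  0.2 -12.5  -0. ]
1.72 [  1.4 -12.5  -0. ]
1.82 [  2.7 -12.2   0. ]
1.92 [  3.9 -11.9   0. ]
2.02 [  5.1 -11.5   0. ]
2.12 [  6.2 -10.9   0.1]
2.22 [  7.2 -10.2   0.1]
```

Call:
send_rows([
  [[0, -0.0125, 0, 0, 0.035], [0, -0.0125, 0, 0, 0.035], [0.001, -0.0125, 0, 0, 0.035], [0.0025, -0.012, 0, 0, 0.035], [0.004, -0.012, 0, 0, 0.035]],
])

```text
time: 6.25
tool_pos: [665.0, -186.8, 143.3]
tcp_rot: [2.559, 1.553, -2.081]
contact_force: [-1.2, -0.6, 1.9]
grip_width: 39.7
```

```bash
python3 arc.py
```

```text
t 6.25 rel [ 45.06 120.31] 0.2141305920124146 rad 128.47245792379175 theta 1.9051711044487414 F [-1.21 -0.59  1.95] w 39.7 toolx [-0.01 -0.02 -1.  ] q [-0.38  0.72  1.11 -0.02  1.31 -2.01]
2.01 [  7.8 -10.5  -0.1]
2.11 [  6.  -11.    0.1]
2.21 [  7.1 -10.4   0.1]
2.31 [ 8.1 -9.6  0.1]
2.41 [ 9.  -8.7  0.1]
2.51 [ 9.8 -7.8  0.1]
2.61 [10.5 -6.8  0.1]
2.71 [11.2 -5.7  0.2]
```

Call:
send_rows([
  [[0.0065, -0.01, 0, 0, 0.035], [0.006, -0.01, 0, 0, 0.035], [0.006, -0.008, 0, 0, 0.035], [0.002, -0.003, 0, 0, 0.035], [0, 0, 0, 0, 0.035], [0, 0, 0, 0, 0.035]],
])

```text
time: 6.75
tool_pos: [700.1, -184.4, 124.3]
tcp_rot: [2.865, 1.554, -1.774]
contact_force: [0.5, 0.1, 2.6]
grip_width: 39.8
```

```bash
python3 arc.py; python3 - <<'E'
from h import *
cap("side","s5"); crop("s5","s5c",280,60,140,140,4)
E
```

```text
t 6.75 rel [ 80.21 101.25] 0.24492289894965386 rad 129.17209338185668 theta 2.2167427153932104 F [0.52 0.09 2.6 ] w 39.8 toolx [-0.   -0.02 -1.  ] q [-0.36  0.8   1.01 -0.02  1.33 -2.  ]
2.32 [11.2 -7.1 -0.1]
2.42 [ 9.1 -8.6  0.1]
2.52 [ 9.9 -7.6  0.1]
2.62 [10.6 -6.6  0.2]
2.72 [11.3 -5.5  0.2]
2.82 [11.7 -4.4  0.2]
2.92 [12.1 -3.2  0.2]
3.02 [12.4 -1.9  0.2]
```

View pics/s5c.png

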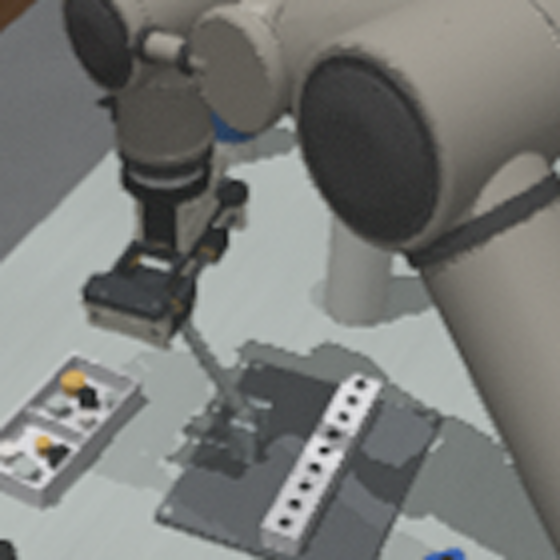

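The side view shows the arm leaning well back past the balance point. I release and go up.

Call:
send_rows([
  [[0, 0, 0, 0, 0.07], [0, 0, 0, 0, 0.07], [0, 0, 0, 0, 0.07], [-0.015, 0, 0, 0, 0.07], [-0.03, 0, 0, 0, 0.07], [-0.035, 0, 0, 0, 0.07], [-0.025, 0, 0, 0, 0.07], [0, 0, 0, 0, 0.07]],
])

```text
time: 7.47
tool_pos: [696.4, -182.5, 230.0]
tcp_rot: [2.264, 1.552, -2.377]
contact_force: [1.0, 0.0, 1.1]
grip_width: 70.1
```

```bash
python3 - <<'E'
from h import *
cap("side","s6"); crop("s6","s6c",280,60,140,140,4)
s1=np.array([494.0,139.4]);plan([*s1,200],-0.115)
E
```

```text
t 7.52 tcp [ 695.93 -182.31  227.8 ] q [-0.35  0.74  0.85 -0.02  1.57 -2.  ] F [ 0.87  0.29 -0.48] w 70.1
tool x [-0.02 -0.01 -1.  ] z angle 1.6428983638316017 world d [-201.93  321.71  -27.8 ]
shift in present tool axes mm [ 26.99 177.8  335.71]
turn deg option 100.72015706050365
turn deg option -79.27984293949636
```

View pics/s6c.png

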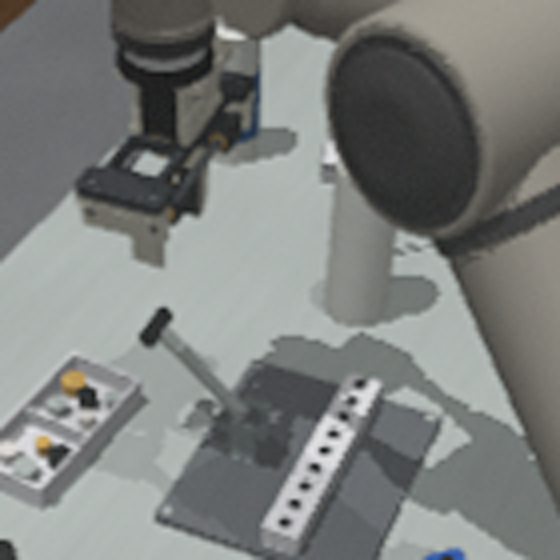

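The arm rests open and the row looks undisturbed. Next, spare 1 in the tray.

Call:
send_rows([
  [[0, 0.0175, 0.0335, 0, 0.06], [0, 0.0175, 0.0335, 0, 0.06], [0, 0.0175, 0.0335, 0, 0.06], [0, 0.0175, 0.0335, 0, 0.06], [0, 0.0175, 0.0335, 0, 0.06], [0, 0.0175, 0.0335, 0, 0.06], [0, 0.0175, 0.0335, 0, 0.06], [0, 0.0175, 0.0335, 0, 0.06], [0, 0.0175, 0.0335, 0, 0.06], [0, 0.0175, 0.0335, 0, 0.06]],
])

```text
time: 8.35
tool_pos: [483.4, 144.4, 210.8]
tcp_rot: [1.802, 1.531, -2.852]
contact_force: [-0.3, 0.3, -0.4]
grip_width: 60.3
```

Call:
send_rows([
  [[0, 0, 0, 7.1, 0.06], [0, 0, 0, 7.1, 0.06], [0, 0, 0, 7.1, 0.06], [0, 0, 0, 7.1, 0.06], [0, 0, 0, 7.1, 0.06], [0, 0, 0, 7.1, 0.06], [0, 0, 0, 7.1, 0.06], [0, 0, 0, 7.1, 0.06], [0, 0, 0, 7.1, 0.06], [0, 0, 0, 7.1, 0.06]],
])

```text
time: 9.18
tool_pos: [467.4, 151.2, 199.2]
tcp_rot: [2.974, 1.507, -2.929]
contact_force: [-0.5, 1.4, -0.1]
grip_width: 59.9
```

```bash
python3 - <<'E'
from h import *
s1=np.array([494.0,139.4]);plan([*s1,130],-0.115)
E
```

```text
t 9.18 tcp [467.37 151.16 199.16] q [ 0.16  0.34  1.61 -0.    1.26 -0.22] F [-0.47  1.41 -0.1 ] w 59.9
tool x [-0.06 -0.01 -1.  ] z angle 0.38072617239185474 world d [ 26.63 -11.76 -69.16]
shift in present tool axes mm [ 67.52 -21.53  24.64]
turn deg option 28.403017472227955
turn deg option -151.59698252777204
```

Call:
send_rows([
  [[0, 0, 0, 7.1, 0.06], [0, 0, 0, 7.1, 0.06], [0, 0, 0, 7.1, 0.06], [0, 0, 0, 7.0, 0.06], [0, 0, 0, 0, 0.06], [0, 0, 0, 0, 0.06]],
])

```text
time: 9.68
tool_pos: [461.6, 149.8, 192.0]
tcp_rot: [-2.816, 1.494, -2.938]
contact_force: [0.5, -0.5, 0.4]
grip_width: 59.7
```

```bash
python3 - <<'E'
from h import *
s1=np.array([494.0,139.4]);plan([*s1,100],-0.115)
cap("wrist","w7")
E
```

```text
t 9.68 tcp [461.61 149.81 192.  ] q [ 0.16  0.35  1.62 -0.    1.25  0.28] F [ 0.49 -0.49  0.36] w 59.7
tool x [-0.08 -0.02 -1.  ] z angle -0.12207688262773501 world d [ 32.39 -10.41 -92.  ]
shift in present tool axes mm [89.46 -4.19 40.02]
turn deg option -0.40547550667866616
turn deg option 179.59452449332133
```

View pics/w7.png

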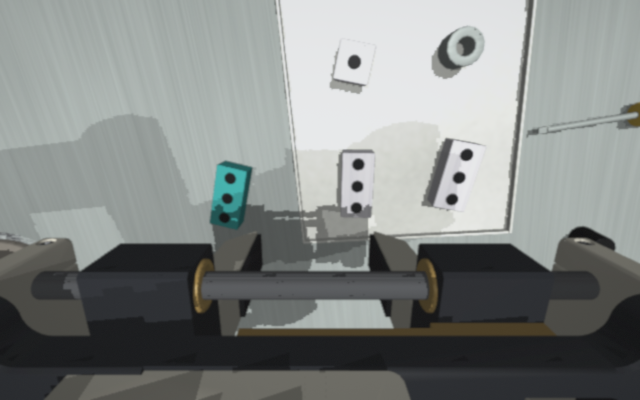

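Call:
send_rows([
  [[0, 0, 0, 0, 0.06], [0, 0, 0, 0, 0.06], [0, 0, 0, 0, 0.06]],
])

```text
time: 9.98
tool_pos: [460.9, 149.6, 191.2]
tcp_rot: [-2.824, 1.492, -2.938]
contact_force: [0.2, -0.0, -0.6]
grip_width: 59.5
```

```bash
python3 - <<'E'
from h import *
s1=np.array([494.0,139.4]);plan([*s1,100],-0.115)
np.set_printoptions(precision=4,suppress=True); o=pose()[1]; print(o['joint_positions'],o['dq'])
K,W=load("w7"); print(back(K,W,[(358,163),(357,186),(356,208),(467,154.5),(459,177),(452,199)],29))
E
```

```text
t 9.98 tcp [460.95 149.64 191.18] q [ 0.16  0.35  1.62 -0.    1.25  0.27] F [ 0.15 -0.03 -0.65] w 59.5
tool x [-0.08 -0.02 -1.  ] z angle -0.11542522912428989 world d [ 33.05 -10.24 -91.18]
shift in present tool axes mm [88.52 -4.19 40.71]
turn deg option -0.024363834147866945
turn deg option 179.9756361658522
[ 0.158   0.347   1.6238 -0.0037  1.2493  0.2738] [-0.0004  0.0034  0.0031 -0.0009 -0.0007 -0.0179]
[[495.9198 163.4583  29.    ]
 [492.861  138.7738  29.    ]
 [489.7496 114.048   29.    ]
 [605.0449 160.299   29.    ]
 [597.627  137.6604  29.    ]
 [590.8588 114.362   29.    ]]
```

Spare 1's centre comes to about (493.7,139.1) from three views. The tilt has drifted to 0.08 rad, so I descend and see how that moves it.

Call:
send_rows([
  [[0.03, -0.002, 0.018, 0, 0.06], [0.03, -0.002, 0.018, 0, 0.06], [0.03, 0, 0.004, 0, 0.06], [0, 0, 0, 0, 0.06]],
])

```text
time: 10.32
tool_pos: [496.8, 140.1, 98.5]
tcp_rot: [-2.823, 1.501, -2.932]
contact_force: [-1.7, -0.0, -0.8]
grip_width: 60.4
```

```bash
cat >> h.py <<'E'
s1=np.array([493.7,139.1]); s2=np.array([598.3,138.0])
def tilt():
    q=pose()[1]['joint_positions']; print("tilt sum",q[1]+q[2]+q[4]-np.pi)
E
python3 - <<'E'
from h import *
plan([*s1,60],-0.125);tilt()
E
```

```text
t 10.32 tcp [496.83 140.12  98.49] q [ 0.13  0.5   1.66 -0.01  1.05  0.24] F [-1.7  -0.01 -0.79] w 60.4
tool x [-0.07 -0.01 -1.  ] z angle -0.10963077426796089 world d [ -3.13  -1.02 -38.49]
shift in present tool axes mm [38.62 -0.51 -0.45]
turn deg option 0.8805917688296994
turn deg option -179.1194082311703
tilt sum 0.0693075543415631
```

Call:
send_rows([
  [[0, 0, 0.04, 0, 0.06], [0, 0, 0.04, 0, 0.06], [0, 0, 0.04, 0, 0.06], [0, 0, 0, 0, 0.06], [0, 0, 0, 0, 0.06]],
])

```text
time: 10.73
tool_pos: [615.7, 126.9, 90.6]
tcp_rot: [-2.843, 1.491, -2.947]
contact_force: [-0.2, -1.0, 0.7]
grip_width: 60.3
```

```bash
python3 - <<'E'
from h import *
plan([*s2,60],-0.3);tilt()
E
```

```text
t 10.73 tcp [615.71 126.89  90.63] q [ 0.09  0.7   1.31 -0.01  1.21  0.19] F [-0.24 -1.03  0.75] w 60.3
tool x [-0.08 -0.02 -1.  ] z angle -0.10483753544134157 world d [-17.41  11.11 -30.63]
shift in present tool axes mm [ 31.72   9.97 -16.1 ]
turn deg option 11.18198553858264
turn deg option -168.8180144614174
tilt sum 0.07911277825547991
```

Call:
send_rows([
  [[0, 0, 0, -7, 0.06], [0, 0, 0, -7, 0.06], [0, 0, 0, -7, 0.06], [0, 0, 0, -7, 0.06]],
])

```text
time: 11.07
tool_pos: [614.4, 127.6, 95.5]
tcp_rot: [2.941, 1.493, -2.945]
contact_force: [0.1, 0.8, -0.6]
grip_width: 60.1
```

```bash
python3 - <<'E'
from h import *
plan([*s2,60],-0.3);tilt()
E
```

```text
t 11.07 tcp [614.4  127.59  95.45] q [ 0.09  0.69  1.31 -0.01  1.22 -0.31] F [ 0.12  0.82 -0.61] w 60.1
tool x [-0.08 -0.02 -1.  ] z angle 0.39755391987985544 world d [-16.1   10.41 -35.45]
shift in present tool axes mm [36.42 15.27 -8.09]
turn deg option 39.966895591922494
turn deg option -140.03310440807752
tilt sum 0.07720023990536173
```

Call:
send_rows([
  [[0.003, 0, 0, 4, 0.06], [0.003, 0, 0, 4, 0.06], [0.003, 0, 0, 4, 0.06], [0.003, 0, 0, 4, 0.06], [0.003, 0, 0, 4, 0.06], [0.003, 0, 0, 4, 0.06], [0.003, 0, 0, 4, 0.06], [0.003, 0, 0, 4, 0.06], [0.003, 0, 0, 4, 0.06], [0.003, 0, 0, 4, 0.06]],
])

```text
time: 11.9
tool_pos: [605.3, 131.1, 82.8]
tcp_rot: [-2.62, 1.504, -2.932]
contact_force: [-0.4, -0.5, 0.3]
grip_width: 60.3
```

```bash
python3 - <<'E'
from h import *
plan([*s2,60],-0.3);tilt()
E
```

```text
t 11.9 tcp [605.29 131.13  82.81] q [ 0.09  0.68  1.36 -0.01  1.16  0.41] F [-0.4  -0.49  0.29] w 60.3
tool x [-0.07 -0.01 -1.  ] z angle -0.31273206939835785 world d [ -6.99   6.87 -22.81]
shift in present tool axes mm [23.12  5.17 -7.42]
turn deg option -0.7294938409935778
turn deg option 179.27050615900643
tilt sum 0.06671856945199917
```

Call:
send_rows([
  [[0.003, 0.001, -0.001, -0.3, 0.06], [0.003, 0.001, -0.001, 0, 0.06], [0.003, 0.001, -0.001, 0, 0.06], [0.003, 0.001, -0.001, 0, 0.06], [0.003, 0.001, -0.001, 0, 0.06], [0.003, 0, -0.001, 0, 0.06], [0.003, 0, 0, 0, 0.06], [0.003, 0, 0, 0, 0.06], [0.003, 0, 0, 0, 0.06], [0.003, 0, 0, 0, 0.06]],
])

```text
time: 12.73
tool_pos: [596.6, 139.4, 55.3]
tcp_rot: [-2.63, 1.507, -2.927]
contact_force: [-0.4, 0.4, 0.2]
grip_width: 59.9
```

```bash
python3 - <<'E'
from h import *
plan([*s2,6.5],-0.3);tilt(); cap("wrist","w8")
E
```

```text
t 12.73 tcp [596.57 139.35  55.28] q [ 0.11  0.7   1.41 -0.01  1.09  0.41] F [-0.38  0.37  0.16] w 59.9
tool x [-0.06 -0.01 -1.  ] z angle -0.29788181911557277 world d [  1.73  -1.35 -48.78]
shift in present tool axes mm [48.59  0.74  4.77]
turn deg option 0.12136282492297107
turn deg option -179.87863717507705
tilt sum 0.06380763424244096
```

View pics/w8.png

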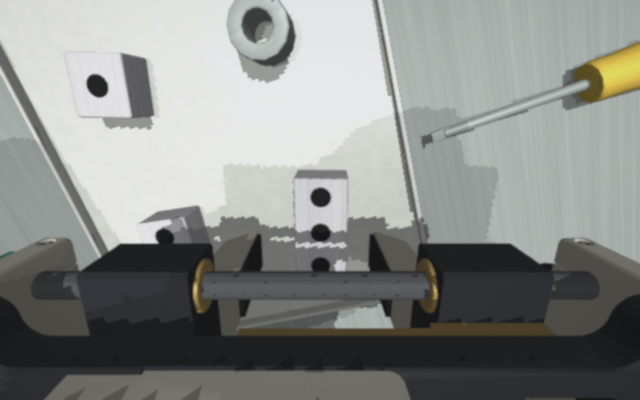

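The block's holes at column 320 line up vertically, so yaw is right. Its centre is a bit off the finger midline (316). I'll compute the exact offset.

```bash
python3 - <<'E'
from h import *
K,W=load("w8"); p=back(K,W,[(320,197),(320.5,232),(320.5,265)],29);print(p)
d=p[0]-p[2]; print("yaw",np.arctan2(-d[0],d[1]))
T,o=pose(); print(o['time'],T[:3,:3].T@(p[1]-T[:3,3]))
E
```

```text
[[604.22 160.47  29.  ]
 [597.64 137.61  29.  ]
 [590.65 114.47  29.  ]]
yaw -0.28678055124777835
12.7833 [25.44 -0.33  3.41]
```

Call:
send_rows([
  [[0.005, 0, 0.001, -0.5, 0.06], [0.005, 0, 0.001, 0, 0.06], [0.005, 0, 0.001, 0, 0.06], [0.005, 0, 0.001, 0, 0.06], [0.005, 0, 0, 0, 0.06], [0.005, 0, 0, 0, 0.06], [0.005, 0, 0, 0, 0.06], [0.004, 0, 0, 0, 0.06], [0.002, 0, 0, 0, 0.06]],
])

```text
time: 13.53
tool_pos: [597.5, 137.0, 8.4]
tcp_rot: [-2.643, 1.505, -2.931]
contact_force: [-0.6, -0.5, 0.2]
grip_width: 60.1
```

```bash
python3 - <<'E'
from h import *
plan([597.5,137.8,6.5],-0.287);tilt()
E
```

```text
t 13.53 tcp [597.53 136.97   8.36] q [ 0.1   0.77  1.44 -0.01  1.    0.4 ] F [-0.57 -0.54  0.17] w 60.1
tool x [-0.06 -0.01 -1.  ] z angle -0.2887689995978082 world d [-0.03  0.83 -1.86]
shift in present tool axes mm [ 1.84  0.85 -0.16]
turn deg option -0.10135621091475544
turn deg option 179.89864378908524
tilt sum 0.06574026195675398
```

Call:
send_rows([
  [[0.001, 0.001, 0, 0, 0.028], [0, 0, 0, 0, 0.028], [0, 0, 0, 0, 0.028], [0, 0, 0, 0, 0.028], [0, 0, 0, 0, 0.028]],
])

```text
time: 13.95
tool_pos: [597.8, 138.1, 7.0]
tcp_rot: [-2.642, 1.505, -2.929]
contact_force: [0.5, -0.6, -1.5]
grip_width: 34.3
```

```bash
python3 - <<'E'
from h import *
plan([597.5,137.8,6.5],-0.287);tilt()
E
```

```text
t 13.95 tcp [597.78 138.08   6.97] q [ 0.11  0.77  1.44 -0.01  1.    0.4 ] F [ 0.48 -0.58 -1.49] w 34.3
tool x [-0.06 -0.01 -1.  ] z angle -0.28863367896216724 world d [-0.28 -0.28 -0.47]
shift in present tool axes mm [ 0.49 -0.33 -0.16]
turn deg option -0.09360290961150297
turn deg option 179.9063970903885
tilt sum 0.06577462118697364
```

Gripped (34.3 mm). Lift and turn to the row yaw.

Call:
send_rows([
  [[-0.01, 0, 0, 0, 0.028], [-0.015, 0, 0, 0, 0.028], [-0.015, 0, 0, -3, 0.028], [-0.015, 0, 0, -3, 0.028], [-0.015, 0, 0, -3, 0.028], [-0.015, 0, 0, -3, 0.028], [-0.01, 0, 0, -3, 0.028], [-0.005, 0, 0, -3, 0.028], [0, 0, 0, -2.5, 0.028]],
])

```text
time: 14.7
tool_pos: [604.1, 139.7, 116.9]
tcp_rot: [-3.018, 1.505, -2.933]
contact_force: [0.3, 0.8, -1.8]
grip_width: 34.3
```

```bash
python3 - <<'E'
from h import *
plan([*plate(-20,-36.5),100],yaw);tilt(); cap("wrist","w9")
E
```

```text
t 14.7 tcp [604.09 139.65 116.86] q [ 0.11  0.65  1.33 -0.01  1.23  0.02] F [ 0.34  0.78 -1.82] w 34.3
tool x [-0.06 -0.01 -1.  ] z angle 0.08545666795736227 world d [ -56.15 -371.16  -16.86]
shift in present tool axes mm [  25.52 -364.82  -86.34]
turn deg option 0.9027905731458861
turn deg option -179.09720942685414
tilt sum 0.0656115793296701
```

View pics/w9.png

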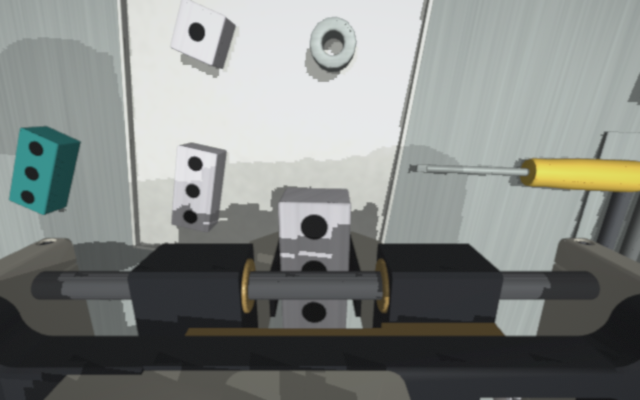

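The block is held square in the jaws (holes at column 314). Moving to the row.

Call:
send_rows([
  [[0, -0.015, -0.003, 0, 0.028], [0, -0.03, -0.007, 0, 0.028], [0, -0.035, -0.008, 0, 0.028], [0, -0.035, -0.008, 0, 0.028], [0, -0.035, -0.008, 0, 0.028], [0, -0.035, -0.008, 0, 0.028], [0, -0.035, -0.008, 0, 0.028], [0, -0.035, -0.008, 0, 0.028], [0, -0.03, -0.007, 0, 0.028], [0, -0.02, -0.004, 0, 0.028]],
])

```text
time: 15.58
tool_pos: [559.2, -176.6, 127.7]
tcp_rot: [-3.032, 1.508, -2.945]
contact_force: [1.5, -0.6, -1.1]
grip_width: 34.4
```

```bash
python3 - <<'E'
from h import *
plan([*plate(-20,-36.5),80],yaw);tilt()
E
```

```text
t 15.58 tcp [ 559.24 -176.55  127.71] q [-0.42  0.57  1.43 -0.04  1.19 -0.49] F [ 1.49 -0.58 -1.12] w 34.4
tool x [-0.06 -0.01 -1.  ] z angle 0.08716728244509632 world d [-11.3  -54.96 -47.71]
shift in present tool axes mm [ 48.99 -53.43 -13.02]
turn deg option 1.0008015636669851
turn deg option -178.99919843633305
tilt sum 0.05172361460667574
```

Call:
send_rows([
  [[0.005, -0.015, -0.004, 0.5, 0.028], [0.01, -0.015, -0.004, 0.5, 0.028], [0.01, -0.01, -0.003, 0, 0.028], [0.01, -0.003, 0, 0, 0.028], [0.005, 0, 0, 0, 0.028], [0, 0, 0, 0, 0.028]],
])

```text
time: 16.08
tool_pos: [547.1, -228.4, 88.4]
tcp_rot: [-2.988, 1.509, -2.931]
contact_force: [0.6, 0.2, -2.7]
grip_width: 34.4
```

```bash
python3 - <<'E'
from h import *
plan([*plate(-20,-36.5),60],yaw);tilt(); cap("wrist","w10")
cap("side","s10");crop("s10","s10c",300,100,110,110,5)
E
```

```text
t 16.08 tcp [ 547.07 -228.39   88.44] q [-0.5   0.63  1.46 -0.05  1.1  -0.54] F [ 0.56  0.23 -2.69] w 34.4
tool x [-0.06 -0.01 -1.  ] z angle 0.056474609204325 world d [  0.87  -3.12 -28.44]
shift in present tool axes mm [28.37 -2.9   2.43]
turn deg option -0.7577590750033544
turn deg option 179.24224092499665
tilt sum 0.047084687331806485
```

View pics/w10.png

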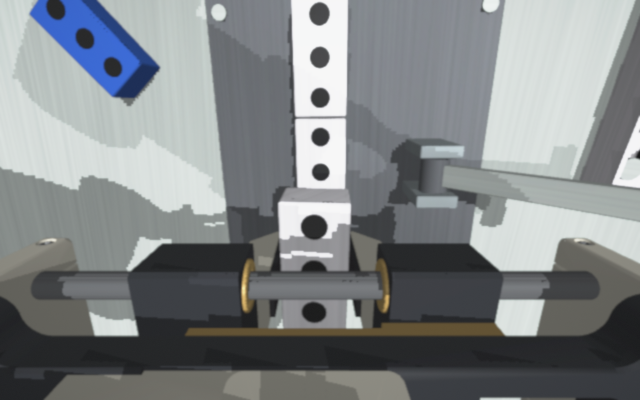

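View pics/s10c.png

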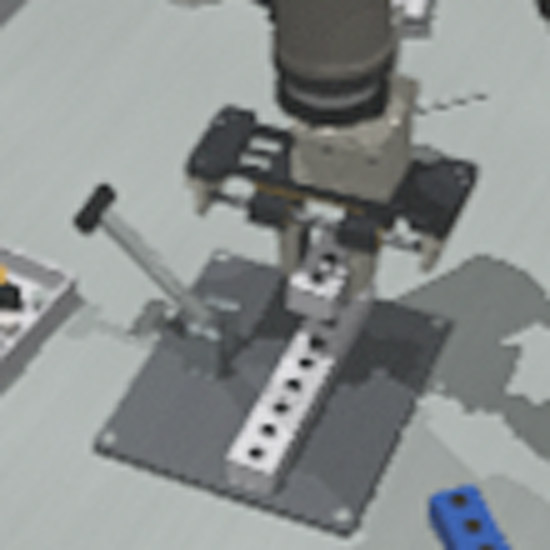

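The wrist view shows row holes at (319,14), (319,57), (320,98), (320,137) and (320,171), the joint at row 117, and the held block's holes at (314,227), (314,270) and (313,312). I compute the offset between them.

```bash
cat > off.py <<'E'
from h import *
import sys
def held(name,uv):
    d=optics.capture("wrist") if False else None
Ttc=None
def tool_plane(K,Ttc,uv,x):
    out=[]
    for u,v in uv:
        r=Ttc[:3,:3]@np.linalg.inv(K)@[u,v,1]; c=Ttc[:3,3]; out.append(c+r*(x-c[0])/r[0])
    return np.array(out)
Ttc=np.array([[0.0006,-0.2798,0.9601,-158.4978],[-0.001,-0.9601,-0.2798,76.1825],[1.0,-0.0008,-0.0009,0.2166],[0,0,0,1]])
E
python3 - <<'E'
from off import *
K,W=load("w10")
p=back(K,W,[(319,14),(319,57),(320,98),(320,137),(320,171)],36); print(p)
T=np.linalg.inv(W)@np.linalg.inv(Ttc)
rel=[( (q[:2]-c)@px,(q[:2]-c)@py) for q in p]; print(np.array(rel)); print("expected y 97,73,49,24,0")
d=p[0]-p[-1];print("row yaw",np.arctan2(-d[0],d[1]))
hb=tool_plane(K,Ttc,[(314,227),(314,270),(313,312)],-22);print("held tool",hb)
for q in hb: print("held world",(T@[*q,1])[:3])
E
```

```text
[[ 538.51  -98.     36.  ]
 [ 539.92 -121.79   36.  ]
 [ 542.02 -146.15   36.  ]
 [ 543.52 -171.07   36.  ]
 [ 544.92 -194.32   36.  ]]
[[-0.11 97.34]
 [-0.36 73.51]
 [ 0.03 49.07]
 [-0.2  24.1 ]
 [-0.42  0.81]]
expected y 97,73,49,24,0
row yaw 0.0665169469368904
held tool [[-22.    22.4   -0.37]
 [-22.    -0.44  -0.41]
 [-22.   -24.76  -0.97]]
held world [ 546.25 -205.94  110.32]
held world [ 547.51 -228.75  110.58]
held world [ 548.34 -253.06  110.88]
```

Measurements agree to under 1 mm. Now I descend with the small correction.

Call:
send_rows([
  [[0.006, -0.001, 0.001, -0.4, 0.028], [0.006, -0.001, 0.0015, -0.3, 0.028], [0.006, -0.001, 0, 0, 0.028], [0.006, 0, 0, 0, 0.028], [0.004, 0, 0, 0, 0.028], [0.002, 0, 0, 0, 0.028], [0, 0, 0, 0, 0.028]],
])

```text
time: 16.77
tool_pos: [550.6, -228.5, 57.3]
tcp_rot: [-2.973, 1.512, -2.897]
contact_force: [0.5, 0.6, -1.9]
grip_width: 34.2
```

```bash
python3 - <<'E'
from h import *
plan([*plate(-19.8,-36.0),40],yaw-.002);tilt()
E
```

```text
t 16.77 tcp [ 550.58 -228.52   57.32] q [-0.5   0.67  1.48 -0.05  1.04 -0.55] F [ 0.48  0.62 -1.92] w 34.2
tool x [-0.06 -0.01 -1.  ] z angle 0.07588103130944898 world d [ -2.47  -2.48 -17.32]
shift in present tool axes mm [17.47 -2.11 -1.64]
turn deg option 0.4687385660958019
turn deg option -179.53126143390418
tilt sum 0.04389129079762233
```

Call:
send_rows([
  [[0.004, -0.001, -0.001, 0.2, 0.028], [0.003, -0.001, -0.0005, 0.1, 0.028], [0.003, 0, 0, 0, 0.028], [0.002, 0, 0, 0, 0.028], [0.001, 0, 0, 0, 0.028], [0, 0, 0, 0, 0.028]],
])

```text
time: 17.27
tool_pos: [548.3, -231.4, 43.4]
tcp_rot: [-2.96, 1.512, -2.89]
contact_force: [0.1, 0.2, -1.3]
grip_width: 34.4
```

```bash
python3 - <<'E'
from h import *
plan([*plate(-19.8,-36.0),40],yaw-.002);tilt()
E
```

```text
t 17.27 tcp [ 548.33 -231.43   43.37] q [-0.51  0.68  1.49 -0.05  1.01 -0.55] F [ 0.11  0.22 -1.28] w 34.4
tool x [-0.06 -0.01 -1.  ] z angle 0.06950251316843513 world d [-0.22  0.43 -3.37]
shift in present tool axes mm [3.37 0.48 0.  ]
turn deg option 0.10327639706807565
turn deg option -179.8967236029319
tilt sum 0.0431064645602639
```

Aligned. Final gentle lowering until contact.

Call:
send_rows([
  [[0.0015, 0.0004, 0, 0, 0.028], [0.001, 0, 0, 0, 0.028], [0.001, 0, 0, 0, 0.028]],
])

```text
time: 17.52
tool_pos: [548.4, -231.2, 40.1]
tcp_rot: [-2.951, 1.513, -2.881]
contact_force: [-1.5, 1.9, 2.8]
grip_width: 34.2
```

```bash
python3 - <<'E'
from h import *
plan([*plate(-19.8,-36.0),40],yaw-.002)
E
```

```text
t 17.52 tcp [ 548.35 -231.18   40.1 ] q [-0.51  0.69  1.5  -0.05  1.   -0.55] F [-1.52  1.94  2.85] w 34.2
tool x [-0.06 -0.01 -1.  ] z angle 0.06940145668438638 world d [-0.25  0.18 -0.1 ]
shift in present tool axes mm [ 0.11  0.2  -0.23]
turn deg option 0.09748628703966797
turn deg option -179.90251371296034
```

Contact (Fz changed from −1.3 to +2.9 N). I open slowly and go up.

Call:
send_rows([
  [[0.0005, 0, 0, 0, 0.028], [0, 0, 0, 0, 0.037], [0, 0, 0, 0, 0.05], [0, 0, 0, 0, 0.05], [-0.008, 0, 0, 0, 0.05], [-0.02, 0, 0, 0, 0.05], [-0.025, 0, 0, 0, 0.05], [-0.025, 0, 0, 0, 0.05], [-0.015, 0, 0, 0, 0.055]],
])

```text
time: 18.27
tool_pos: [552.2, -228.9, 134.6]
tcp_rot: [-3.022, 1.508, -2.952]
contact_force: [0.5, -0.8, 0.0]
grip_width: 53.1
```

```bash
python3 - <<'E'
from h import *
plan([*s1,130],-0.125);tilt(); cap("wrist","w11")
cap("side","s11");crop("s11","s11c",300,100,110,110,5)
E
```

```text
t 18.27 tcp [ 552.17 -228.9   134.61] q [-0.5   0.58  1.39 -0.04  1.21 -0.55] F [ 0.47 -0.82  0.02] w 53.1
tool x [-0.06 -0.01 -1.  ] z angle 0.06963634065766867 world d [-58.47 368.    -4.61]
shift in present tool axes mm [  3.86 371.21 -32.37]
turn deg option 11.151840859554971
turn deg option -168.84815914044503
tilt sum 0.048804517837583994
```

View pics/w11.png

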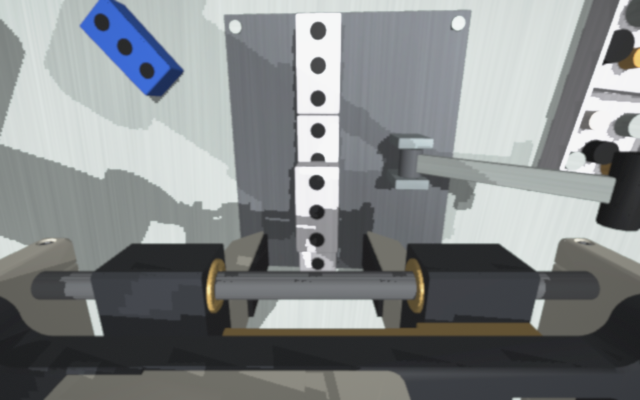

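View pics/s11c.png

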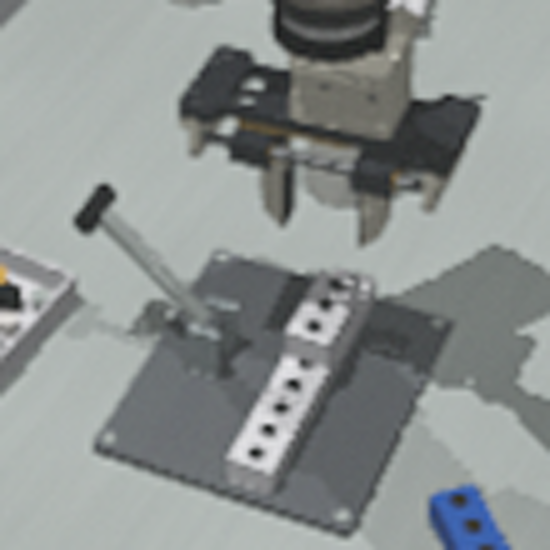

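The first block lies over the far joint, with its holes at (316,183), (316,212) and (317,240). I verify positions.

```bash
python3 - <<'E'
from off import *
K,W=load("w11")
for n,uv,z in(("spare",[(316,183),(316.5,212),(317,240)],62),("row",[(318,31),(318,65),(318,98),(318,130)],36)):
    p=back(K,W,uv,z); print(n,np.array([((q[:2]-c)@px,(q[:2]-c)@py) for q in p]))
E
```

```text
spare [[  0.09 -13.57]
 [  0.49 -37.25]
 [  0.91 -61.45]]
row [[ 0.02 97.14]
 [ 0.07 73.63]
 [ 0.11 49.44]
 [ 0.16 24.59]]
```

Block 1 is at about −37.5 mm along the row and +0.5 mm sideways, as wanted. Now spare 1.

Call:
send_rows([
  [[0, 0.02, -0.002, 0, 0.06], [0, 0.035, -0.003, 0, 0.06], [0, 0.037, -0.003, 0, 0.06], [0, 0.037, -0.003, 0, 0.06], [0, 0.037, -0.003, 0, 0.06], [0, 0.037, -0.003, 0, 0.06], [0, 0.037, -0.003, 0, 0.06], [0, 0.037, -0.003, 0, 0.06], [0, 0.03, -0.003, 0, 0.06], [0, 0.02, -0.002, 0, 0.06]],
])

```text
time: 19.2
tool_pos: [497.7, 102.6, 127.4]
tcp_rot: [-2.968, 1.506, -2.909]
contact_force: [-0.3, 0.1, -0.8]
grip_width: 60.0
```

```bash
python3 - <<'E'
from h import *
plan([*s1,80],-0.125);tilt()
E
```

```text
t 19.2 tcp [497.66 102.55 127.41] q [ 0.06  0.45  1.66 -0.01  1.1   0.01] F [-0.27  0.1  -0.84] w 60.0
tool x [-0.06 -0.01 -1.  ] z angle 0.05863367914567583 world d [ -3.96  36.55 -47.41]
shift in present tool axes mm [47.01 37.25  1.22]
turn deg option 10.521434791506735
turn deg option -169.47856520849325
tilt sum 0.0639961034552039
```

Call:
send_rows([
  [[0.005, 0.012, 0, 2, 0.06], [0.006, 0.008, 0, 2, 0.06], [0.006, 0.002, 0, 2, 0.06], [0.006, 0, 0, 2, 0.06], [0.006, 0, 0, 1.5, 0.06], [0.006, 0, 0, 1, 0.06], [0.004, 0, 0, 0, 0.06], [0, 0, 0, 0, 0.06]],
])

```text
time: 19.87
tool_pos: [488.4, 131.4, 81.7]
tcp_rot: [-2.805, 1.498, -2.928]
contact_force: [-0.3, 0.3, -0.6]
grip_width: 60.2
```

```bash
python3 - <<'E'
from h import *
plan([*s1,7],-0.125);tilt(); cap("wrist","w12")
E
```

```text
t 19.87 tcp [488.35 131.36  81.75] q [ 0.12  0.51  1.7  -0.01  1.    0.24] F [-0.26  0.3  -0.59] w 60.2
tool x [-0.07 -0.02 -1.  ] z angle -0.12398310968568661 world d [  5.35   7.74 -74.75]
shift in present tool axes mm [74.05 10.12  9.47]
turn deg option 0.05826352323788325
turn deg option -179.94173647676212
tilt sum 0.07239524532020214
```

View pics/w12.png

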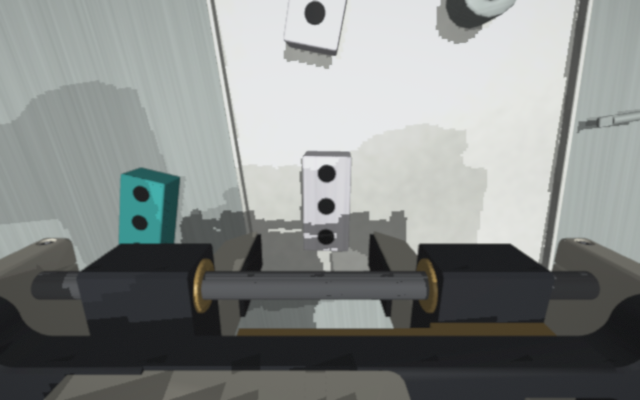

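Spare 1's holes are at (326.5,173), (326.5,206) and (326,237), aligned in yaw. I compute the offset.

```bash
python3 - <<'E'
from h import *
K,W=load("w12"); p=back(K,W,[(326.5,173),(326.5,206),(326,237)],29);print(p)
d=p[0]-p[2]; print("yaw",np.arctan2(-d[0],d[1]))
T,o=pose(); print(T[:3,:3].T@(np.array([*p[1][:2],7])-T[:3,3]),T[:3,:3].T@(p[1]-T[:3,3]))
E
```

```text
[[496.11 162.59  29.  ]
 [493.36 138.48  29.  ]
 [490.23 114.29  29.  ]]
yaw -0.12119678614840144
[74.42  9.46  9.06] [52.48  8.93  7.55]
```

Call:
send_rows([
  [[0.007, 0.003, 0.002, 0, 0.06], [0.008, 0.003, 0.002, 0, 0.06], [0.008, 0.002, 0.002, 0, 0.06], [0.008, 0, 0.001, 0, 0.06], [0.008, 0, 0, 0, 0.06], [0.007, 0, 0, 0, 0.06], [0.005, 0, 0, 0, 0.06], [0.003, 0, 0, 0, 0.06], [0, 0, 0, 0, 0.06]],
])

```text
time: 20.67
tool_pos: [493.4, 137.8, 21.4]
tcp_rot: [-2.806, 1.498, -2.928]
contact_force: [-0.2, 0.4, -0.8]
grip_width: 60.3
```

```bash
python3 - <<'E'
from h import *
plan([492.9,138.5,7],-0.121);tilt()
E
```

```text
t 20.67 tcp [493.42 137.84  21.38] q [ 0.13  0.61  1.73 -0.01  0.87  0.25] F [-0.22  0.42 -0.78] w 60.3
tool x [-0.07 -0.02 -1.  ] z angle -0.12334321331003163 world d [ -0.52   0.66 -14.38]
shift in present tool axes mm [14.37  0.94  0.39]
turn deg option -0.13425623316369165
turn deg option 179.86574376683632
tilt sum 0.07214507541575665
```

Call:
send_rows([
  [[0.005, 0.001, 0.0004, 0, 0.06], [0.004, 0, 0, 0, 0.06], [0.003, 0, 0, 0, 0.06], [0.0015, 0, 0, 0, 0.06], [0, 0, 0, 0, 0.028], [0, 0, 0, 0, 0.028], [0, 0, 0, 0, 0.028], [0, 0, 0, 0, 0.028], [0, 0, 0, 0, 0.028]],
])

```text
time: 21.42
tool_pos: [493.8, 138.7, 7.5]
tcp_rot: [-2.803, 1.501, -2.925]
contact_force: [0.1, 0.1, -2.2]
grip_width: 34.6
```

```bash
python3 - <<'E'
from h import *
plan([492.9,138.5,7],-0.121);tilt()
E
```

```text
t 21.42 tcp [493.78 138.68   7.53] q [ 0.13  0.63  1.74 -0.01  0.84  0.26] F [ 0.09  0.14 -2.18] w 34.6
tool x [-0.07 -0.02 -1.  ] z angle -0.12339741058594447 world d [-0.88 -0.18 -0.53]
shift in present tool axes mm [ 0.59 -0.28 -0.82]
turn deg option -0.13736150833460897
turn deg option 179.86263849166542
tilt sum 0.06983156827324777
```

Call:
send_rows([
  [[-0.01, 0, 0, 0, 0.028], [-0.015, 0, 0, 0, 0.028], [-0.018, 0, 0, -2, 0.028], [-0.018, 0, 0, -2, 0.028], [-0.018, 0, 0, -2, 0.028], [-0.018, 0, 0, -2, 0.028], [-0.015, 0, 0, -2, 0.028], [-0.008, 0, 0, -1, 0.028], [0, 0, 0, 0, 0.028]],
])

```text
time: 22.17
tool_pos: [501.0, 140.4, 136.3]
tcp_rot: [-3.009, 1.498, -2.93]
contact_force: [-0.2, -0.0, -1.5]
grip_width: 34.0
```

```bash
python3 - <<'E'
from h import *
plan([*plate(-20,37),100],yaw);tilt()
E
```

```text
t 22.17 tcp [500.99 140.44 136.3 ] q [ 0.13  0.46  1.6  -0.01  1.15  0.05] F [-0.16 -0.03 -1.52] w 34.0
tool x [-0.07 -0.02 -1.  ] z angle 0.07785517066671677 world d [  41.84 -298.63  -36.3 ]
shift in present tool axes mm [  37.78 -300.63   21.05]
turn deg option 0.46725686041175496
turn deg option -179.53274313958823
tilt sum 0.07246123550938366
```

Call:
send_rows([
  [[0, -0.015, 0.001, 0.4, 0.028], [0, -0.03, 0.002, 0, 0.028], [0, -0.034, 0.003, 0, 0.028], [0, -0.034, 0.003, 0, 0.028], [0, -0.034, 0.003, 0, 0.028], [0, -0.034, 0.003, 0, 0.028], [0, -0.034, 0.003, 0, 0.028], [0, -0.025, 0.002, 0, 0.028], [0, -0.015, 0, 0, 0.028], [0, -0.005, 0, 0, 0.028]],
])

```text
time: 23.0
tool_pos: [536.0, -126.1, 131.0]
tcp_rot: [-3.057, 1.49, -2.989]
contact_force: [0.2, 0.2, -1.9]
grip_width: 34.1
```

```bash
python3 - <<'E'
from h import *
plan([*plate(-20,37),85],yaw);tilt()
E
```

```text
t 23.0 tcp [ 535.97 -126.09  130.95] q [-0.35  0.52  1.52 -0.04  1.17 -0.4 ] F [ 0.16  0.21 -1.89] w 34.1
tool x [-0.08 -0.01 -1.  ] z angle 0.06745842108914873 world d [  6.85 -32.1  -45.95]
shift in present tool axes mm [ 45.65 -32.18   8.36]
turn deg option -0.12843301103731797
turn deg option 179.87156698896268
tilt sum 0.0714514813095315
```

Call:
send_rows([
  [[0.006, -0.01, 0.002, 0, 0.028], [0.008, -0.01, 0.002, 0, 0.028], [0.008, -0.006, 0.002, 0, 0.028], [0.008, -0.002, 0.001, 0, 0.028], [0.004, 0, 0, 0, 0.028], [0, 0, 0, 0, 0.028]],
])

```text
time: 23.5
tool_pos: [540.8, -153.9, 90.0]
tcp_rot: [-3.103, 1.485, -3.036]
contact_force: [0.5, -0.6, -1.9]
grip_width: 34.5
```

```bash
python3 - <<'E'
from h import *
plan([*plate(-20,37),60],yaw);tilt(); cap("wrist","w13")
cap("side","s13");crop("s13","s13c",300,100,110,110,5)
E
```

```text
t 23.5 tcp [ 540.82 -153.87   89.96] q [-0.39  0.59  1.52 -0.05  1.1  -0.43] F [ 0.49 -0.55 -1.9 ] w 34.5
tool x [-0.09 -0.01 -1.  ] z angle 0.06674326360140767 world d [  2.01  -4.32 -29.96]
shift in present tool axes mm [29.72 -4.34  4.28]
turn deg option -0.16940851677206142
turn deg option 179.83059148322792
tilt sum 0.07609126339706052
```

View pics/w13.png

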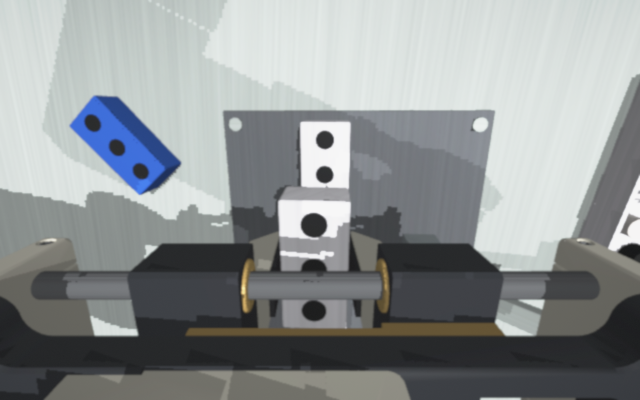

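View pics/s13c.png

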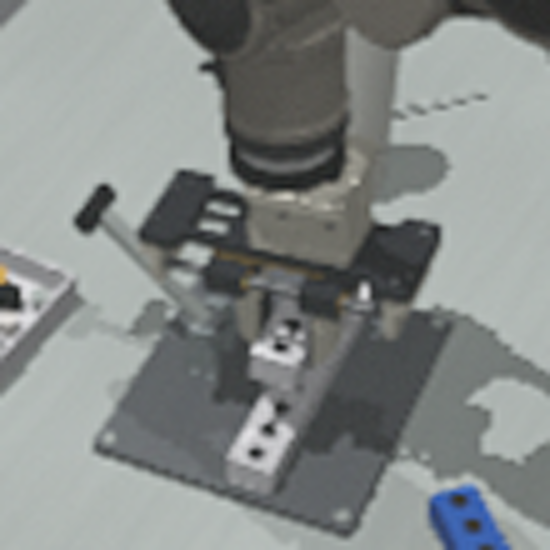

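The wrist view shows the row's end block holes at (325,140) and (325,174), and the held block's holes at (314,225), (314,269) and (314,310). I compute the offset.

```bash
python3 - <<'E'
from off import *
K,W=load("w13")
p=back(K,W,[(325,140),(325,174)],36)
print(np.array([( (q[:2]-c)@px,(q[:2]-c)@py) for q in p]),"exp 97 73")
T=np.linalg.inv(W)@np.linalg.inv(Ttc)
for xx in(-21.5,):
  hb=tool_plane(K,Ttc,[(314,225),(314,269),(314,310.5)],xx);print("held tool",hb)
  for q in hb:
    for dx in (0,26):
      w=(T@[q[0]+dx,q[1],q[2],1])[:3]; print("held plate rel",(w[:2]-c)@px,(w[:2]-c)@py,w[2])
E
```

```text
[[ 0.15 97.04]
 [ 0.28 73.47]] exp 97 73
held tool [[-21.5   23.23  -0.37]
 [-21.5   -0.16  -0.41]
 [-21.5  -24.22  -0.46]]
held plate rel -0.6790276294182971 64.59349541431584 111.45784394199602
held plate rel -2.9360008323350693 64.47385223204691 85.55731487836516
held plate rel -0.7817595169786281 41.207064149386795 111.57484155724907
held plate rel -3.038732719895516 41.08742096711785 85.6743124936182
held plate rel -0.8874441383662436 17.14845690936692 111.69520193380694
held plate rel -3.1444173412830176 17.028813727097965 85.79467287017609
```

```bash
python3 - <<'E'
from h import *
plan([544.2,-158.3,55],yaw);plan([544.2,-158.3,42],yaw)
E
```

```text
t 23.6 tcp [ 541.24 -153.89   90.97] q [-0.39  0.59  1.52 -0.05  1.1  -0.44] F [-0.27 -0.38 -1.74] w 34.5
tool x [-0.08 -0.01 -1.  ] z angle 0.06701154199491359 world d [  2.96  -4.41 -35.97]
shift in present tool axes mm [35.63 -4.46  5.69]
turn deg option -0.15403729708960723
turn deg option 179.84596270291038
t 23.6 tcp [ 541.24 -153.89   90.97] q [-0.39  0.59  1.52 -0.05  1.1  -0.44] F [-0.27 -0.38 -1.74] w 34.5
tool x [-0.08 -0.01 -1.  ] z angle 0.06701154199491359 world d [  2.96  -4.41 -48.97]
shift in present tool axes mm [48.59 -4.41  6.79]
turn deg option -0.15403729708960723
turn deg option 179.84596270291038
```

Call:
send_rows([
  [[0.005, -0.0015, 0.001, 0, 0.028], [0.006, -0.0015, 0.001, 0, 0.028], [0.006, -0.001, 0.001, 0, 0.028], [0.005, 0, 0.001, 0, 0.028], [0.004, 0, 0.001, 0, 0.028], [0.003, 0, 0, 0, 0.028], [0.001, 0, 0, 0, 0.028], [0, 0, 0, 0, 0.028]],
])

```text
time: 24.27
tool_pos: [545.2, -156.8, 58.6]
tcp_rot: [-3.085, 1.488, -3.015]
contact_force: [0.1, -0.0, -0.9]
grip_width: 34.2
```

```bash
python3 - <<'E'
from h import *
plan([544.2,-158.3,42],yaw);tilt()
E
```

```text
t 24.27 tcp [ 545.17 -156.81   58.64] q [-0.39  0.64  1.54 -0.05  1.04 -0.44] F [ 0.06 -0.01 -0.91] w 34.2
tool x [-0.08 -0.01 -1.  ] z angle 0.06922433885469718 world d [ -0.97  -1.49 -16.64]
shift in present tool axes mm [16.68 -1.34  0.31]
turn deg option -0.027253376104205456
turn deg option 179.9727466238958
tilt sum 0.07234382879603007
```

Call:
send_rows([
  [[0.004, -0.001, 0, 0, 0.028], [0.004, -0.0003, 0, 0, 0.028], [0.003, 0, 0, 0, 0.028], [0.0015, 0, 0, 0, 0.028], [0, 0, 0, 0, 0.028]],
])

```text
time: 24.68
tool_pos: [544.3, -158.6, 45.3]
tcp_rot: [-3.08, 1.489, -3.011]
contact_force: [-0.0, -0.1, -1.7]
grip_width: 34.4
```

```bash
python3 - <<'E'
from h import *
plan([544.2,-158.3,42],yaw);tilt();cap("wrist","w14")
from off import *
E
```

```text
t 24.68 tcp [ 544.32 -158.55   45.28] q [-0.4   0.65  1.55 -0.05  1.01 -0.44] F [-0.03 -0.09 -1.67] w 34.4
tool x [-0.08 -0.01 -1.  ] z angle 0.06900245993859064 world d [-0.12  0.25 -3.28]
shift in present tool axes mm [3.27 0.28 0.17]
turn deg option -0.039966101560062944
turn deg option 179.96003389843995
tilt sum 0.07147972281538362
```

View pics/w14.png

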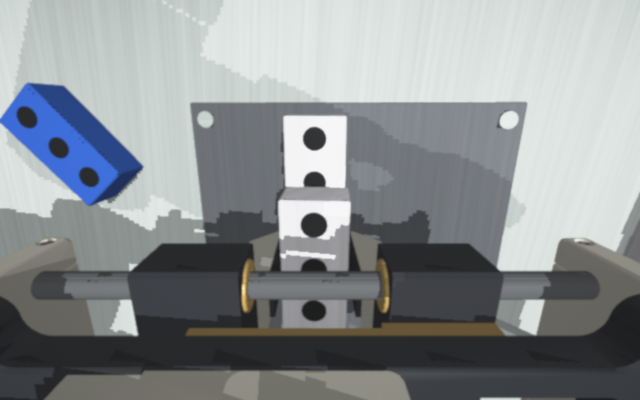

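The held block (columns 279 to 350) is centred over the row (283 to 347). Lowering to contact.

Call:
send_rows([
  [[0.0015, 0.0002, 0, 0, 0.028], [0.001, 0, 0, 0, 0.028], [0.001, 0, 0, 0, 0.028], [0.0005, 0, 0, 0, 0.028]],
])

```text
time: 25.07
tool_pos: [544.4, -158.5, 41.6]
tcp_rot: [-3.073, 1.49, -3.003]
contact_force: [-0.8, 0.5, -1.9]
grip_width: 34.5
```

```bash
python3 - <<'E'
from h import *
plan([544.2,-158.3,41],yaw)
E
```

```text
t 25.07 tcp [ 544.38 -158.53   41.58] q [-0.4   0.66  1.56 -0.05  1.   -0.44] F [-0.81  0.49 -1.9 ] w 34.5
tool x [-0.08 -0.01 -1.  ] z angle 0.06903400043084884 world d [-0.18  0.23 -0.58]
shift in present tool axes mm [ 0.59  0.24 -0.12]
turn deg option -0.03815896446989173
turn deg option 179.96184103553014
```

Call:
send_rows([
  [[0.001, 0, 0, 0, 0.028], [0.001, 0, 0, 0, 0.028]],
])

```text
time: 25.23
tool_pos: [544.4, -158.4, 40.6]
tcp_rot: [-3.07, 1.49, -3.001]
contact_force: [-3.2, 3.0, 11.4]
grip_width: 34.3
```

```bash
python3 - <<'E'
from h import *
plan([544.2,-158.3,41],yaw)
E
```

```text
t 25.23 tcp [ 544.43 -158.4    40.55] q [-0.4   0.66  1.56 -0.05  1.   -0.44] F [-3.19  3.   11.39] w 34.3
tool x [-0.08 -0.01 -1.  ] z angle 0.06897776806686187 world d [-0.23  0.1   0.45]
shift in present tool axes mm [-0.43  0.12 -0.26]
turn deg option -0.04138084159839008
turn deg option 179.9586191584016
```

Firm contact (about 13 N). Release and rise.

Call:
send_rows([
  [[0, 0, 0, 0, 0.037], [0, 0, 0, 0, 0.05], [0, 0, 0, 0, 0.05], [-0.008, 0, 0, 0, 0.05], [-0.02, 0, 0, 0, 0.05], [-0.025, 0, 0, 0, 0.05], [-0.025, 0, 0, 0, 0.05], [-0.02, -0.02, 0, 0, 0.055], [-0.01, -0.02, 0, 0, 0.055], [0, -0.01, 0, 0, 0.055]],
])

```text
time: 26.07
tool_pos: [557.4, -206.2, 156.7]
tcp_rot: [-3.066, 1.491, -2.993]
contact_force: [0.8, 0.3, 0.3]
grip_width: 55.3
```

```bash
python3 - <<'E'
from h import *
plan([544.2,-158.3,41],yaw);cap("wrist","w15")
cap("side","s15");crop("s15","s15c",300,100,110,110,5);cap("scene","e15");crop("e15","e15c",210,150,130,90,6)
E
```

```text
t 26.07 tcp [ 557.36 -206.16  156.67] q [-0.46  0.57  1.36 -0.05  1.28 -0.52] F [0.82 0.28 0.32] w 55.3
tool x [-0.08 -0.01 -1.  ] z angle 0.07298051003385723 world d [ -13.16   47.86 -115.67]
shift in present tool axes mm [115.77  49.39  -0.42]
turn deg option 0.18795937959033052
turn deg option -179.81204062040968
```

View pics/w15.png

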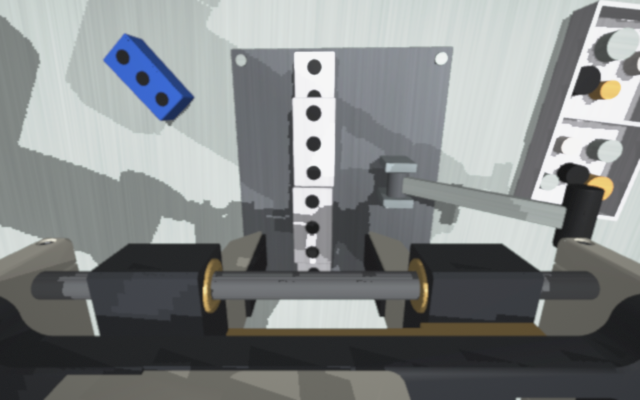

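View pics/s15c.png

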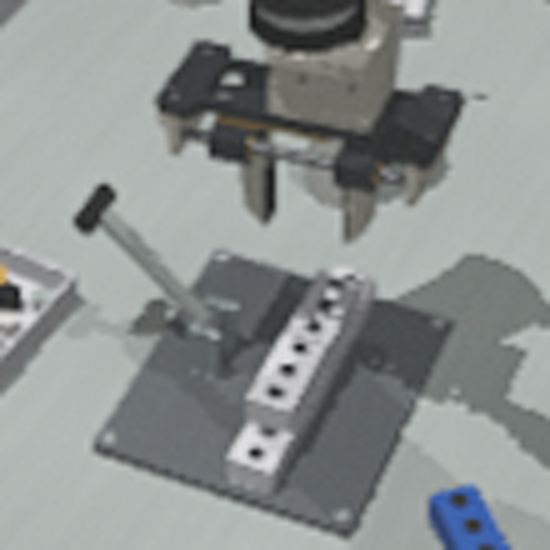

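View pics/e15c.png

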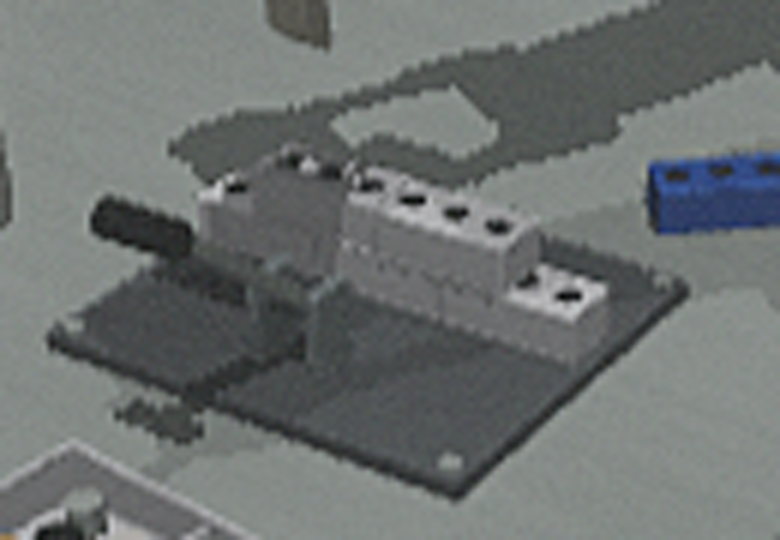

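Both spares lie flat on the row with only a thin joint between them, and the arm is open. In the wrist view the spare holes are at (314,113), (314,144) and (313.5,173), then (312,201), (312,228) and (313,252).

```bash
python3 - <<'E'
from off import *
def rel(p): return np.array([((q[:2]-c)@px,(q[:2]-c)@py) for q in p])
K,W=load("w15")
print("near",rel(back(K,W,[(314,113),(314,144),(313.5,173)],62)))
print("far",rel(back(K,W,[(312,201),(312,228),(313,252)],62)))
print("row end",rel(back(K,W,[(314,67)],36)))
K,W=load("side0")
def cs(p): return (np.array(p,float)+.5)/5-.5+[300,100]
print("side near",rel(back(K,W,cs([(275,392),(286,370),(299,347)]),62)),"far",rel(back(K,W,cs([(314,325)]),62)),"row end",rel(back(K,W,cs([(256,452)]),36)))
E
```

```text
near [[ 2.05 60.48]
 [ 2.08 36.1 ]
 [ 1.7  11.98]]
far [[  0.42 -12.63]
 [  0.41 -37.66]
 [  1.31 -61.03]]
row end [[-0.19 97.23]]
side near [[ 0.55 59.32]
 [ 1.37 35.91]
 [ 1.27 10.45]] far [[ -0.55 -15.2 ]] row end [[-0.87 95.54]]
```

```bash
python3 - <<'E'
from plant import close_job
print(close_job())
E
```

```text
the job is handed in; nothing more can be done
None
```

I swung the hold-down arm open and laid both spares as the second course, then handed the job in at about 26 s; no verdict was reported.

I released the hold-down arm at about 2.2 rad, and in every later picture it was resting open. Each spare was lowered until the force reading showed contact, about 4 N for the first and 13 N for the second, and only then released.

| Last check (mm, relative to the middle block's centre as first measured) | Wrist camera | Limit |
|---|---|---|
| Spare over the +y joint, along the row | +36.2 | 30.5 to 42.5 |
| Spare over the +y joint, sideways | about +1.9 | ±5 |
| Spare over the −y joint, along the row | about −37.2 | −30.5 to −42.5 |
| Spare over the −y joint, sideways | about +0.7 | ±5 |
| Distance between the two spares' centres | about 73.4 (gap about 1.5) | under 77 |

- **Bottom row:** its +y end block measured within about 0.3 mm of where it started. The middle block is now covered, so I could only judge it by eye, from the joint line in the scene view, which looked unchanged.
- **Everything else:** I did not touch the half block, bush or bystanders, though I did not re-measure them at the end.
- **Disagreements:** the side camera put the +y spare about 1 mm less far sideways and the far holes 2 to 3 mm off along the row. That is close to its 2 mm calibration error.
- **Tool tilt:** the tool drifted up to about 0.08 rad off vertical during the job, and the row commands could not correct it. The blocks were therefore set down slightly edge-first. Both look flat in the final pictures, but I did not measure their tilt.

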